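# Clip the spare relay onto the kiln controller's rail

### The job

The kiln controller needs its spare relay, the grey module with a lip and a foot clip under it. Pick it up and, with its foot end raised, hook its lip under the upper edge of the rail in the middle of the free stretch between the terminals and the breaker, then tilt it down until the foot clip snaps and it sits flat on the rail. Feel for the rail and never force the relay, leave everything else on the bench where it is, and let go of the relay.

Things in the scene. Friction and masses are not known exactly. Their poses are not given: they have to be found in the camera images.
- relay_centre (a point): Centre of the spare relay (grey plastic, 100 to 200 g), 31 mm above its underside; it starts standing on its feet, front up. Axes: x to the lip end, z to the front, y across. 32 mm wide all the way up. Above the underside: feet 0 to 10 mm, body 10 to 42 mm (x -40 to +38 mm), top step up to 62 mm (x -26 to +24), leaving a shoulder at 42 mm at the foot end.
- relay_seat (a point): Middle of the relay's seat, the ceiling of the rail recess between its feet, 10 mm above the underside and 21 mm below the centre; axes as relay_centre. The recess ends at x = +17.9 mm at a rigid leg (outer face +27) and at x = -24 mm at the foot block (to -38). On the rail the seat lies flat on the crown, the lip under its upper edge, the clip under its lower edge.
- relay_lip (a point): Tip of the relay's lip, which reaches inwards from the foot of the leg: x = +13.9 mm, 3 mm above the underside; axes as relay_centre. The lip is 6 mm high, so lip and seat leave a slot 4 mm high and 4 mm deep for the rail's upper edge. The slot takes the edge with the relay's foot end raised up to 27 degrees from the plate, that is, also with the relay level.
- clip (a joint): Foot clip, a sprung black slide at the relay's -x end. 0 at rest (nose at x = -15 mm, its top 2.8 mm below the seat), grows in m to 0.006 as it is pushed out to -x. The nose is bevelled below: with the lip hooked it meets the rail about 10 degrees from flat, yields, and snaps under the lower edge. Spring 1.4 N plus 0.7 N per mm: pressing 5 to 15 N at the foot end of the front snaps it.
- plate: Sloping mounting plate of the kiln controller, fixed, 190 x 330 mm, tilted 25 degrees from level, low edge to the robot. Origin on its surface; x up the slope, y along the rail (left seen from the robot), z square off the plate. Grey wiring ducts along y at x = 77 to 99 mm (26 mm high) and x = -83 to -65 mm (16 mm high). When the relay sits flat its centre is 42 mm above the plate.
- rail_middle (a point): Where the rail's middle is drawn: 21 mm above the plate's origin, at the crown's top; axes as plate. The rail runs along y, 280 mm long: a steel crown 35 mm wide, 2 mm thick, overhanging 7 mm each side with 19 mm free beneath. Its screws sit in slots: it really lies up to 6 mm lower or higher along x than this point, so feel for its edge. It does not yield.
- gap_middle (a point): Middle of the rail's free stretch, 156 mm long, where the relay goes (same point as rail_middle). The stretch ends at y = +78 mm at a row of thin terminals (30 mm above the crown) and at y = -78 mm at a white breaker (53 mm above the crown).
- old_block: Bystander: old grey and black contactor, 70 x 45 x 58 mm, with no lip or clip beneath, loose; origin at its underside.
- tin: Bystander: open steel tin, 76 mm wide, 85 mm high; origin at its underside.
- mug: Bystander: white mug, 76 mm wide, 85 mm high; origin at its underside.
- wax: Bystander: brown block of casting wax, 90 x 60 x 35 mm; origin at its underside.
- brush: Bystander: wooden brush lying on the bench; origin at its underside.
- cast: Bystander: terracotta disc, 110 mm wide, 22 mm high; origin at its underside.
Not all that is in view belongs to the job. Leave any purple look-alike of the part that bears relay_centre alone.

How it is judged:
By the outcome, as a careful person would: the job done as asked, in the order asked, and still so for the second after the job is handed in, with the robot touching nothing.
It also fails if it takes over 64 s, if anything falls off the work surface, if the arm or the gripper's body presses on something with over 40 N, if the wrist force passes 120 N, or if a joint passes its speed limit or range.

### The arm

A 6-joint arm with a two-finger parallel gripper is mounted at the origin on the work surface. World frame = base frame: x ahead of the robot, y to its left, z up, the work surface at z = 0. Lengths are in m, angles in rad, forces in N, time in s.
With the tool pointing down it reaches from about 0.325 to 0.875 m from the base axis. Payload 4.4 kg.
Tool frame: the origin (TCP) lies at the very end of the fingers, on their centre line; the grasp point (between the pads) lies 19 mm behind it (bot.pinch_z is the distance from the TCP to the grasp point, in m); z points along the fingers, y is the direction in which the jaws open and shut (so a half turn about z gives the same grasp; the last joint's range is limited). The gripper opens to 85 mm and grips with 20 to 120 N. Pads are 22 mm wide; open, the fingers measure 114 mm over their backs; the gripper's body (76 mm by 85 mm) begins 54 mm behind the grasp point. The pads swing forward as they close: fully open they stand 13 mm farther back than shut.
Start: joints at [1.101, 0.207, 1.542, -0, 1.393, -0.15], TCP at [0.181, 0.546, 0.231] pointing down, gripper open.
Joint ranges: [-2.73, 2.73], [-0.86, 2.22], [0.23, 2.46], [-1.11, 4.25], [0.08, 2.63], [-2.82, 2.82]. Speed limits (rad/s): [2.79, 2.79, 3.14, 3.14, 3.14, 3.14].

### API

Orientations are given as a 3x3 rotation matrix whose columns are the frame's x, y, z axes.
In Python, from station import bot gives the robot as it stands.
- The arm moves only by the shell command python3 -m pendant 'ROWS' [FORCE]. ROWS is JSON, a list of rows, each a list of 3 entries, a list of its own where there are three numbers: the shift along the tool's x, y, z in m, then the turn about the tool's z in degrees, then the finger opening in m, from 0 to 0.0854. A call has 1 to 20 rows; each row shifts and turns the pose as measured when the row begins, along the tool's axes as they then stand; what a row does not reach is not made up. A row lasts 1/8 s, in which the tool goes at most 62.5 mm and 10.7 degrees, less where a joint would pass 70% of its speed; a pose out of reach is approached as far as the arm can. A call with a gripper value outside its range is refused whole. The fingers move at their own pace and stop on an object; FORCE is the grip in N (left out, the last holds). Time passes only in rows, so rows that do not move let the fingers close. It gives the time, the measured TCP pose, the force and the opening at its end, in the units of the state.
- bot.sense(): the state, without advancing time (a new reading comes with each control period).
- bot.grab_frame(name): name is "scene" or "top" or "wrist"; returns a dict with "frame" (400x640x3 uint8, red, green, blue), "fovy" (degrees; the focal length in pixels is half the picture's height over the tangent of half this angle, whatever the lens; pixels are square), "cx", "cy" (the principal point, pixels), "dist" ([k1, k2, p1, p2, k3] as OpenCV has them; the pictures are not rectified), "R" (3x3) and "t" (3): a world point X has camera coordinates R X + t. Camera axes: x right, y down, z forward; pixel columns grow to the right and rows downward; lengths in m; the calibration is good to about 2 mm. A picture is of the moment at which its call begins. There is no depth.
- bot.close_job(): hands the job in, once; it reports no verdict.
Trained networks look in a picture, given as the dict that the camera call returned (one of the last four; its "shot" number tells which), for a name from the list of things; names that differ only in an ending like _2 or _b are one class to them, and where a whole thing is asked for, a point or a joint stands for the part that bears it (a point fixed in the world has none). Each returns a list of dicts, best first, with "score" (0 to 1); they miss things now and then, are a little off and sometimes report something else, mostly with a low value. They report only what shows in the picture. A call takes as long as a camera call. They do not tell look-alikes from the thing itself.
- bot.silhouettes(query, picture): "region" (400x640 bool, what is visible of it) and "extent" ([left, top, right, bottom] in pixels, round what is visible of it).
The state is a dict: "clock": time; "joints": joint angles; "joint_vel": joint speeds; "effort": joint torques, N m; "tcp_pos": TCP position; "tcp_rot": TCP orientation; "ft_force": force on the tool from outside, world axes, zero at the start; "ft_torque": the same for the moment, N m; "opening": opening from 0.0 (shut) to 1.0 (fully open).
Only numpy, scipy, OpenCV 4.12 (cv2) and the standard library are available. Lean on these libraries where they do the work, as an engineer would, in place of code of your own. Each camera call takes 0.05 s, during which the arm holds its last target.

## Working session

There is one attempt and no reset: what is moved stays moved. The work goes in short steps, Python scripts to look and compute and a shell command to move; the robot and the scene stay as the last step left them, time stands still between calls to the robot, and variables do not carry over. Pictures are saved under pics/ and viewed, and the job is handed in when it is done.

```bash
ls -la; mkdir -p pics
python3 - <<'E'
from station import bot
import cv2
print(bot.sense()); print([a for a in dir(bot) if a[0]!='_'], bot.pinch_z)
for n in ("scene","top"):
    f=bot.grab_frame(n); cv2.imwrite(f"pics/{n}0.png",f["frame"][:,:,::-1]); print(n,f["fovy"],f["cx"],f["cy"],f["dist"],f["R"],f["t"])
E
```

```text
total 12
drwxr-xr-x  3 agent agent 4096 Dec  6 14:53 .
drwxr-xr-x 23 root  root  4096 Dec  6 14:53 ..
drwxr-xr-x  2 agent agent 4096 Dec  6 14:53 pics
{'clock': 0.0, 'joints': array([ 1.10049645e+00,  2.07458217e-01,  1.54297887e+00,  4.16191176e-05,
        1.39346486e+00, -1.50492293e-01]), 'joint_vel': array([-0.00080547,  0.00024857,  0.00252112, -0.00089445, -0.00150574,
        0.00020088]), 'effort': array([ 2.93820494e-04, -3.83041978e+01, -2.91595459e+01, -2.74847735e-04,
        1.08861626e-02,  2.26536251e-06]), 'tcp_pos': array([0.1804182 , 0.54516519, 0.23009223]), 'tcp_rot': array([[-9.49293397e-01,  3.14389684e-01, -1.08298252e-03],
       [ 3.14391311e-01,  9.49291284e-01, -2.04001306e-03],
       [ 3.86706806e-04, -2.27705122e-03, -9.99997333e-01]]), 'ft_force': array([-0.22524753, -0.55965526, -0.63026999]), 'ft_torque': array([ 0.01140608, -0.05972026, -0.0281222 ]), 'opening': 0.9985125448376648}
['IKError', 'close_job', 'grab_frame', 'pinch_z', 'sense', 'silhouettes'] 0.0187
scene 57.107597695053386 323.1233453957618 201.67114725331444 [0.01164092 0.         0.         0.         0.        ] [[ 0.61197279  0.79082892 -0.00888362]
 [ 0.46369562 -0.36787903 -0.80600955]
 [-0.64068376  0.48913662 -0.59183587]] [-0.26899108 -0.18444496  1.68553491]
top 55.10532879448771 320.85770437948975 202.7573711102155 [-0.06061877  0.          0.          0.          0.        ] [[ 0.00142208 -0.99999647  0.00224495]
 [-0.9917653  -0.00169786 -0.12805745]
 [ 0.12806081 -0.00204435 -0.99176421]] [-0.02968191  0.53182724  1.31109127]
```

View pics/scene0.png

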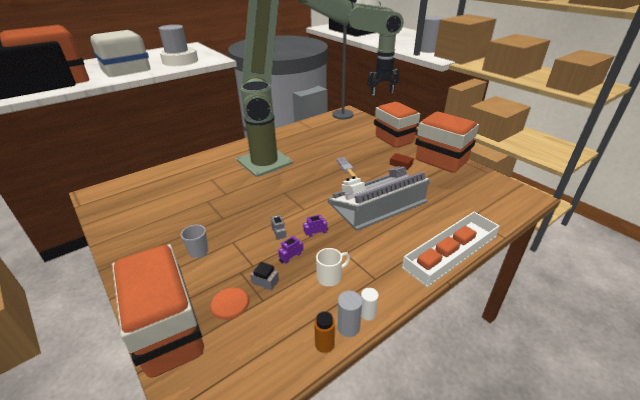

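View pics/top0.png

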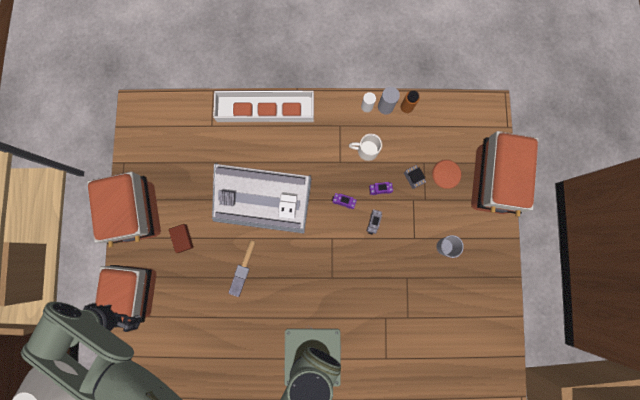

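```bash
cat > h.py <<'E'
import numpy as np, cv2
def K(f):
    fl=200/np.tan(np.radians(f["fovy"]/2)); return np.array([[fl,0,f["cx"]],[0,fl,f["cy"]],[0,0,1.]])
def proj(f,X):
    X=np.atleast_2d(np.asarray(X,float))
    p,_=cv2.projectPoints(X,cv2.Rodrigues(np.array(f["R"]))[0],np.array(f["t"],float),K(f),np.array(f["dist"],float)); return p[:,0]
def ray(f,uv):
    q=cv2.undistortPoints(np.array([[uv]],float),K(f),np.array(f["dist"],float))[0,0]
    R=np.array(f["R"]); d=R.T@np.array([q[0],q[1],1]); o=-R.T@np.array(f["t"]); return o,d/np.linalg.norm(d)
def atz(f,uv,z):
    o,d=ray(f,uv); return o+d*(z-o[2])/d[2]
E
python3 - <<'E'
from station import bot
from h import *
for n in ("scene","top"):
    f=bot.grab_frame(n)
    for q in ("relay_centre","plate","old_block"):
        for s in bot.silhouettes(q,f)[:4]:
            r=s["region"]; ys,xs=np.nonzero(r); c=(xs.mean(),ys.mean()); print(n,q,s["score"],s["extent"],np.round(c,1),len(xs),np.round(atz(f,c,.03),3), f["frame"][r].mean(0).round())
    im=f["frame"][:,:,::-1]
    c=im[140:260,200:460] if n=="top" else im[150:300,240:500]
    cv2.imwrite(f"pics/{n}z.png",cv2.resize(c,None,fx=3,fy=3,interpolation=cv2.INTER_CUBIC))
E
```

```text
scene relay_centre 0.9 [280.4, 236.8, 304.5, 260.2] [290.2 249.2] 449 [ 0.584 -0.244  0.03 ] [ 91.  47. 109.]
scene relay_centre 0.9 [302.3, 215.7, 328.7, 236.0] [314.9 224.7] 371 [ 0.535 -0.109  0.03 ] [ 96.  49. 118.]
scene relay_centre 0.52 [317.5, 252.8, 350.0, 285.1] [330.5 265.4] 883 [ 0.719 -0.187  0.03 ] [187. 182. 167.]
scene relay_centre 0.49 [270.9, 215.0, 287.8, 238.5] [278.5 226.7] 281 [ 0.466 -0.214  0.03 ] [101.  95.  96.]
scene plate 0.89 [328.5, 163.9, 428.7, 210.6] [375.  187.8] 1969 [0.5   0.212 0.03 ] [134. 131. 131.]
scene old_block 0.96 [251.1, 262.6, 278.4, 286.9] [265.  275.8] 574 [ 0.632 -0.365  0.03 ] [73. 69. 69.]
top relay_centre 0.77 [331.2, 195.1, 354.8, 208.1] [343.2 199.9] 265 [ 0.543 -0.108  0.03 ] [101.  65. 118.]
top relay_centre 0.75 [368.1, 209.6, 379.8, 235.7] [373.7 221.6] 253 [ 0.466 -0.214  0.03 ] [101.  95. 101.]
top relay_centre 0.72 [367.7, 180.3, 389.7, 194.3] [380.4 187.9] 228 [ 0.586 -0.24   0.03 ] [ 98.  61. 121.]
top plate 0.94 [215.6, 163.6, 312.0, 226.9] [259.6 195.8] 5073 [0.557 0.187 0.03 ] [176. 170. 176.]
top old_block 0.73 [404.6, 167.7, 425.8, 188.6] [414.5 176. ] 318 [ 0.629 -0.363  0.03 ] [72. 66. 68.]
```

View pics/topz.png

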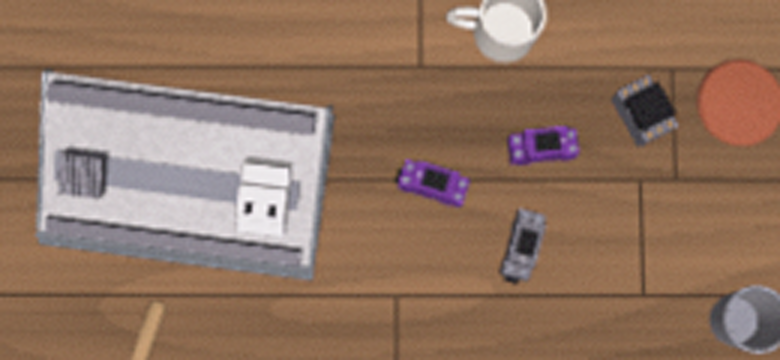

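View pics/scenez.png

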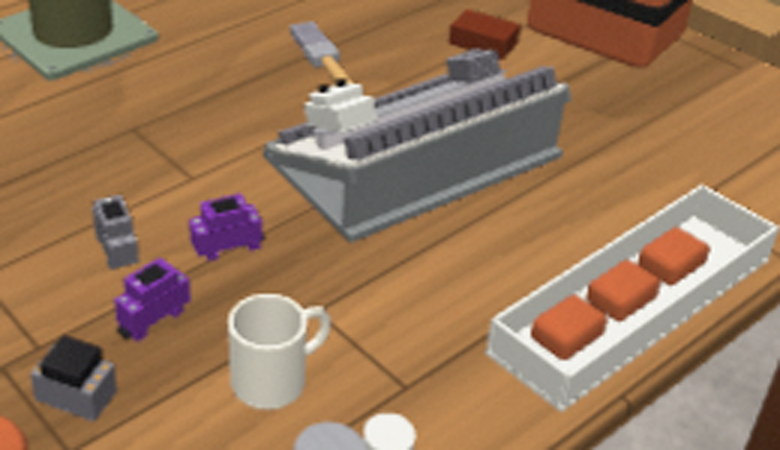

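```bash
python3 -m pendant '[[[-0.046,-0.022,-0.012],0,0.0854],[[-0.046,-0.022,-0.012],0,0.0854],[[-0.046,-0.022,-0.012],0,0.0854],[[-0.046,-0.022,-0.012],0,0.0854],[[-0.046,-0.022,-0.012],0,0.0854],[[-0.046,-0.022,-0.012],0,0.0854],[[-0.046,-0.022,-0.012],0,0.0854],[[-0.046,-0.022,-0.012],0,0.0854],[[-0.046,-0.022,-0.012],0,0.0854]]' 25
cat > snap.py <<'E'
import sys
from station import bot
from h import *
import pickle
for a in sys.argv[1:]:
    n,name=a.split(":"); f=bot.grab_frame(n); cv2.imwrite(f"pics/{name}.png",f["frame"][:,:,::-1]); pickle.dump(f,open(f"pics/{name}.pkl","wb"))
    print(n,f["shot"],f["fovy"],f["dist"],"cam at",np.round(-np.array(f["R"]).T@f["t"],3),"fwd",np.round(np.array(f["R"])[2],3))
s=bot.sense(); print(s["clock"],s["tcp_pos"],s["tcp_rot"].round(4).tolist(),s["ft_force"].round(2),s["joints"].round(3))
E
python3 snap.py wrist:w1
```

```text
clock: 1.62
tcp_pos: [0.5196, 0.2215, 0.3427]
tcp_rot: [[-0.952, 0.306, 0.002], [0.306, 0.952, 0.001], [-0.002, 0.002, -1.0]]
ft_force: [0.2, 0.2, 0.1]
opening: 1.0
wrist 5 65.94339120197206 [-0.00395724  0.          0.          0.          0.        ] cam at [0.451 0.244 0.486] fwd [ 0.273 -0.084 -0.958]
1.675 [0.52487438 0.21652153 0.34432817] [[-0.95, 0.312, 0.0094], [0.3119, 0.9501, -0.0027], [-0.0098, 0.0004, -1.0]] [ 3.21 -1.88  1.15] [ 0.242  0.123  1.408 -0.005  1.602 -1.012]
```

View pics/w1.png

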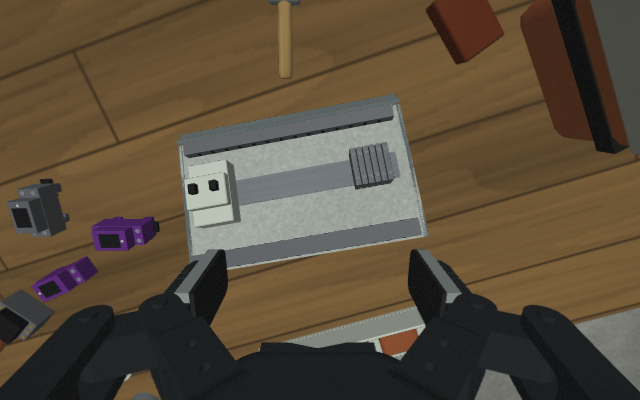

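```bash
python3 snap.py wrist:w2 top:t2 scene:s2
python3 - <<'E'
import cv2
a=cv2.imread("pics/w2.png"); cv2.imwrite("pics/w2z.png",cv2.resize(a[80:280,170:440],None,fx=2.9,fy=2.9,interpolation=cv2.INTER_CUBIC))
E
```

```text
wrist 6 65.94339120197206 [-0.00395724  0.          0.          0.          0.        ] cam at [0.455 0.24  0.487] fwd [ 0.279 -0.09  -0.956]
top 7 55.10532879448771 [-0.06061877  0.          0.          0.          0.        ] cam at [ 0.36  -0.026  1.368] fwd [ 0.128 -0.002 -0.992]
scene 8 57.107597695053386 [0.01164092 0.         0.         0.         0.        ] cam at [ 1.33  -0.68   0.847] fwd [-0.641  0.489 -0.592]
1.825 [0.51897525 0.2221089  0.34209053] [[-0.9513, 0.3082, 0.0015], [0.3082, 0.9513, 0.0016], [-0.001, 0.002, -1.0]] [-0.25  0.15 -0.36] [ 2.500e-01  1.200e-01  1.415e+00  1.000e-03  1.604e+00 -1.007e+00]
```

View pics/w2z.png

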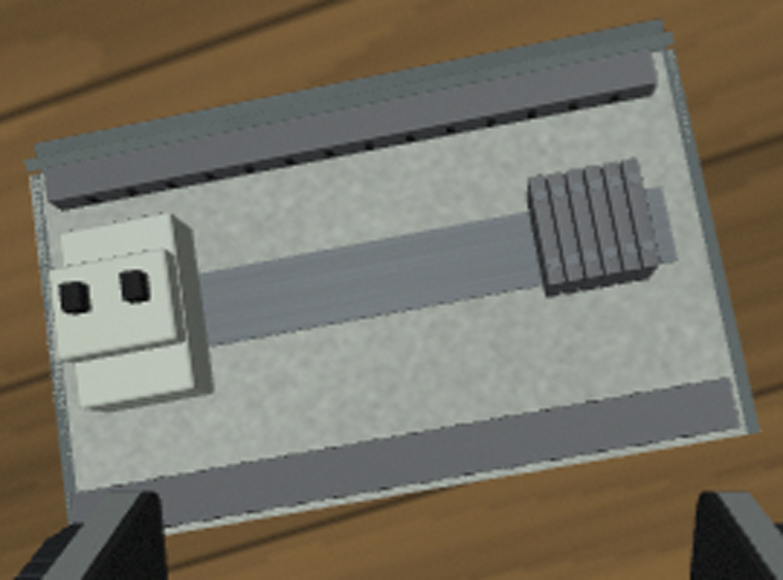

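Run:
```python
import cv2
a=cv2.imread("pics/top0.png"); cv2.imwrite("pics/t0z.png",cv2.resize(a[155:240,205:320],None,fx=6.5,fy=6.5,interpolation=cv2.INTER_CUBIC))
a=cv2.imread("pics/scene0.png"); cv2.imwrite("pics/s0z.png",cv2.resize(a[155:235,320:440],None,fx=6.5,fy=6.5,interpolation=cv2.INTER_CUBIC))
```

```text
(no output)
```

View pics/t0z.png

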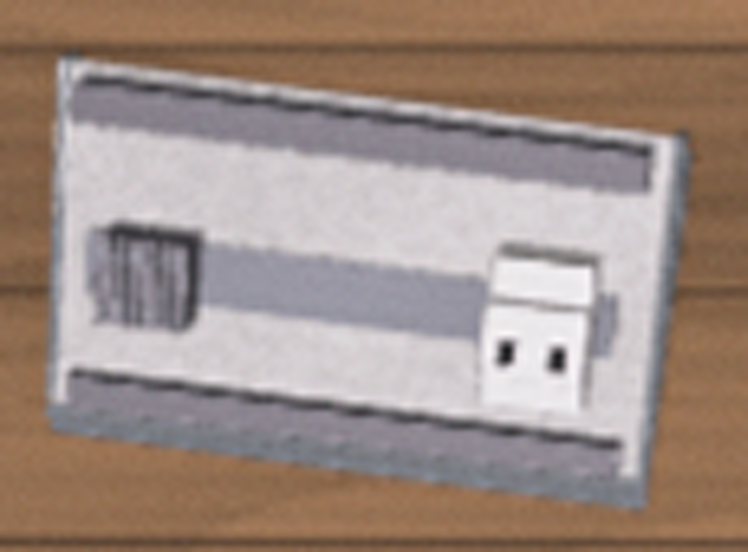

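View pics/s0z.png

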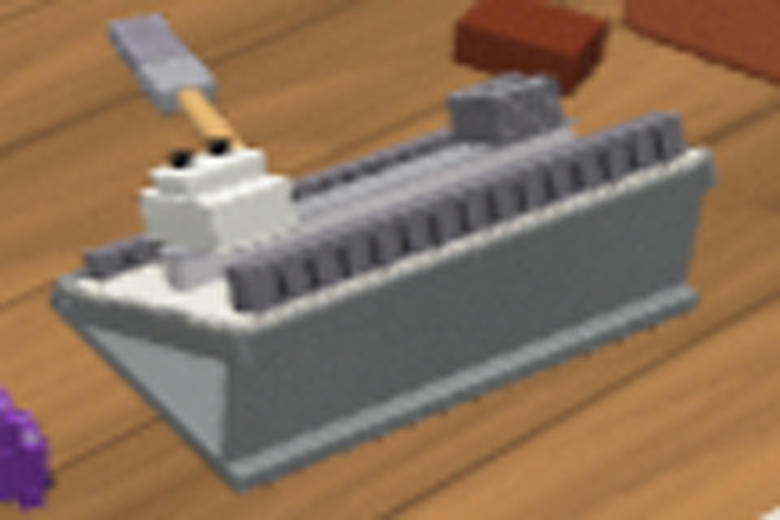

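```bash
cat > fit.py <<'E'
import pickle
from h import *
from scipy.optimize import least_squares
W=pickle.load(open("pics/w2.pkl","rb")); T=pickle.load(open("pics/t2.pkl","rb")); S=pickle.load(open("pics/s2.pkl","rb"))
wz=lambda u,v:np.array([u/2.9+170,v/2.9+80]); tz=lambda u,v:np.array([u/6.5+205,v/6.5+155]); sz=lambda u,v:np.array([u/6.5+320,v/6.5+155])
# lines along y: (frame, p1,p2, key) ; key -> (x expr, z)
L=[(W,wz(62,200),wz(652,88),'B'),(W,wz(200,273),wz(525,213),'C'),(W,wz(215,345),wz(540,287),'D'),(W,wz(80,490),wz(730,378),'E'),(W,wz(175,525),wz(740,428),'F'),
 (T,tz(80,368),tz(620,440),'B'),(T,tz(205,315),tz(480,340),'C'),(T,tz(205,243),tz(490,275),'D'),(T,tz(75,123),tz(650,190),'E'),(T,tz(85,78),tz(650,148),'F')]
P=[(S,sz(240,330),'UR'),(S,sz(710,153),'UL'),(T,tz(65,60),'UL'),(T,tz(680,135),'UR'),(W,wz(750,431),'UL')]
# x-direction lines: y const
M=[(W,wz(203,275),wz(214,345),-.078,.021),(W,wz(529,213),wz(541,287),.078,.021),(W,wz(660,190),wz(674,260),.140,.021)]
c,s=np.cos(np.radians(25)),np.sin(np.radians(25))
def Rp(yaw):
    a,b=np.cos(yaw),np.sin(yaw); return np.array([[a,-b,0],[b,a,0],[0,0,1]])@np.array([[c,0,-s],[0,1,0],[s,0,c]])
def keys(p):
    d,xu=p[4],p[5]
    return {'B':(-.065,.016),'C':(d-.0175,.021),'D':(d+.0175,.021),'E':(.077,.026),'F':(.099,.026)},{'UR':(xu,-.165,0),'UL':(xu,.165,0)}
def w(p,q): return Rp(p[3])@np.array(q,float)+p[:3]
def dl(a,b,pt):
    t=b-a; return (t[0]*(pt[1]-a[1])-t[1]*(pt[0]-a[0]))/np.hypot(*t)
def res(p,detail=False):
    lk,pk=keys(p); r=[]
    for f,a,b,k in L:
        x,z=lk[k]; q=proj(f,[w(p,(x,-.12,z)),w(p,(x,.12,z))]); r+= [dl(q[0],q[1],a),dl(q[0],q[1],b)]
    for f,a,k in P:
        q=proj(f,[w(p,pk[k])])[0]; r+=list(q-a)
    for f,a,b,y,z in M:
        q=proj(f,[w(p,(-.02+p[4],y,z)),w(p,(.02+p[4],y,z))]); r+=[dl(q[0],q[1],a),dl(q[0],q[1],b)]
    return np.array(r)
if __name__=="__main__":
    o=least_squares(res,[.55,.19,.07,-.12,0,.1],loss='soft_l1')
    p=o.x; print("p",p.round(4),"yawdeg",np.degrees(p[3])); r=res(p); print(r[:20].round(1).reshape(-1,2)); print(r[20:].round(1).reshape(-1,2))
    J=o.jac; print("sd",np.sqrt(np.diag(np.linalg.inv(J.T@J))).round(5)*1)
    np.save("plate.npy",p)
    print("crown mid world",w(p,(p[4],0,.021)),"drawn",w(p,(0,0,.021)))
E
python3 fit.py
```

```text
p [ 0.5437  0.1842  0.058  -0.1326  0.0024  0.1016] yawdeg -7.599696974679399
[[-0.5 -0.2]
 [-0.1 -0. ]
 [ 0.2  0.5]
 [-0.3 -0. ]
 [ 0.4  0.2]
 [ 0.4  0.7]
 [-2.  -0.1]
 [-0.7  0.2]
 [-0.9  0.5]
 [-0.2  0.5]]
[[-0.5  0.5]
 [ 0.7  0.4]
 [-1.4 -0.7]
 [ 0.2  0.4]
 [ 1.9 -0.4]
 [-0.1 -0.6]
 [-0.7  0. ]
 [-0.1  0.2]]
sd [0.00072 0.00058 0.00163 0.00342 0.00092 0.00144]
crown mid world [0.5371389  0.18504006 0.0781021 ] drawn [0.53495243 0.18533179 0.07707349]
```

```bash
python3 -m pendant '[[[-0.0105,-0.054,0.0112],0,0.06],[[-0.0105,-0.054,0.0112],0,0.06],[[-0.0105,-0.054,0.0112],0,0.06],[[-0.0105,-0.054,0.0112],0,0.06],[[-0.0105,-0.054,0.0112],0,0.06],[[-0.0105,-0.054,0.0112],0,0.06],[[-0.0105,-0.054,0.0112],0,0.06],[[-0.0105,-0.054,0.0112],0,0.06],[[0,0,0],0,0.06]]'
python3 snap.py wrist:w3
```

```text
clock: 2.95
tcp_pos: [0.4638, -0.2119, 0.2448]
tcp_rot: [[-0.958, 0.286, -0.001], [0.286, 0.958, 0.008], [0.003, 0.008, -1.0]]
ft_force: [-0.1, 0.7, 1.5]
opening: 0.702
wrist 9 65.94339120197206 [-0.00395724  0.          0.          0.          0.        ] cam at [ 0.395 -0.192  0.388] fwd [ 0.272 -0.072 -0.96 ]
3.0 [ 0.46430109 -0.21023611  0.24526804] [[-0.9588, 0.2841, 0.0002], [0.2841, 0.9588, 0.0092], [0.0024, 0.0089, -1.0]] [ 0.15  0.49 -0.24] [-0.6    0.058  1.679  0.008  1.409 -1.884]
```

View pics/w3.png

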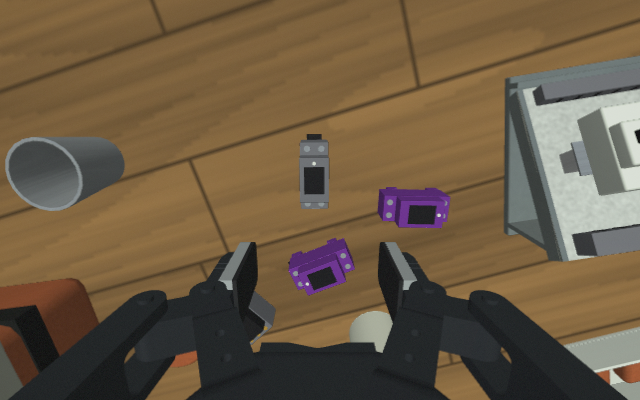

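Run:
```python
import cv2
a=cv2.imread("pics/w3.png"); cv2.imwrite("pics/w3z.png",cv2.resize(a[125:220,280:350],None,fx=6,fy=6,interpolation=cv2.INTER_CUBIC))
```

```text
(no output)
```

View pics/w3z.png

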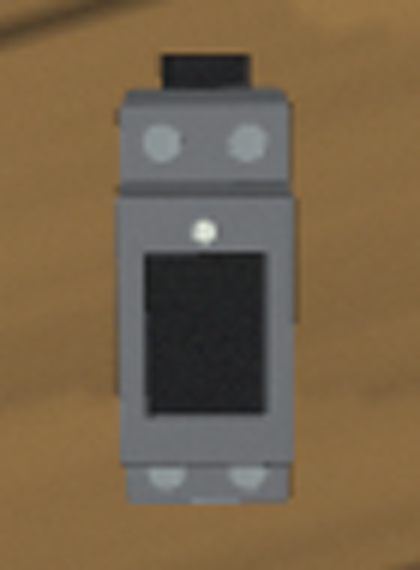

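Run:
```python
import pickle
from h import *
from scipy.optimize import least_squares
W=pickle.load(open("pics/w3.pkl","rb"))
wz=lambda u,v:np.array([(u+.5)/6-.5+280,(v+.5)/6-.5+125])
P=[((-.026,.016,.062),wz(291,194)),((-.026,-.016,.062),wz(118,197)),((.024,.016,.062),wz(293,463)),((.024,-.016,.062),wz(122,465)),((-.040,.016,.042),wz(287,95)),((-.04,-.016,.042),wz(124,95))]
def w(p,q):
    a,b=np.cos(p[2]),np.sin(p[2]); return np.array([p[0]+a*q[0]-b*q[1],p[1]+b*q[0]+a*q[1],q[2]])
res=lambda p:np.concatenate([proj(W,[w(p,q)])[0]-u for q,u in P])
# clip nearest robot => +x away
o=least_squares(res,[.466,-.214,-.24]); print(o.x,np.degrees(o.x[2]),res(o.x).round(1).reshape(-1,2))
from station import bot
s=bot.sense(); R=s["tcp_rot"]; d=np.array([o.x[0],o.x[1],0])-s["tcp_pos"]; 
print("tool yaw (y axis)",np.degrees(np.arctan2(-R[0,1],R[1,1])), "delta tool",(R.T@np.r_[d[:2],0]).round(4), s["tcp_pos"])
```

```text
[ 0.46782448 -0.21430623 -0.28483679] -16.319946189874045 [[ 0.8 -0.4]
 [-0.5 -0.7]
 [ 0.2 -0.2]
 [-0.2 -0.3]
 [ 0.7  0.8]
 [-0.9  0.9]]
tool yaw (y axis) -16.505000650990183 delta tool [-0.0045 -0.0029 -0.    ] [ 0.46430109 -0.21023611  0.24526804]
```

```bash
python3 -m pendant '[[[0.0012,-0.0016,0.04],0,0.055],[[0.0012,-0.0016,0.05],0,0.055],[[0.001,-0.0016,0.05],0,0.055],[[0,0,0.03],0,0.055],[[0,0,0],0,0.055]]'
python3 snap.py wrist:w4
python3 - <<'E'
from station import bot
from h import *
s=bot.sense(); R=s["tcp_rot"]; a=-.2848; c=np.array([.4678-.008*np.cos(a),-.2143-.008*np.sin(a),.024]); print((R.T@(c-s["tcp_pos"])).round(4),np.degrees(np.arctan2(-R[0,1],R[1,1])))
E
```

```text
clock: 3.62
tcp_pos: [0.4642, -0.2019, 0.0745]
tcp_rot: [[-0.963, 0.271, 0.007], [0.271, 0.963, 0.009], [-0.004, 0.011, -1.0]]
ft_force: [-0.1, 0.5, 0.4]
opening: 0.646
wrist 10 65.94339120197206 [-0.00395724  0.          0.          0.          0.        ] cam at [ 0.394 -0.183  0.217] fwd [ 0.28  -0.067 -0.958]
3.675 [ 0.46532783 -0.20266689  0.07592798] [[-0.9626, 0.2708, 0.0093], [0.2708, 0.9626, 0.0078], [-0.0068, 0.0101, -0.9999]] [-0.42  0.49  1.05] [-0.589  0.251  1.844  0.014  1.043 -1.892]
[ 0.0028 -0.011   0.0518] -15.710500980082118
```

View pics/w4.png

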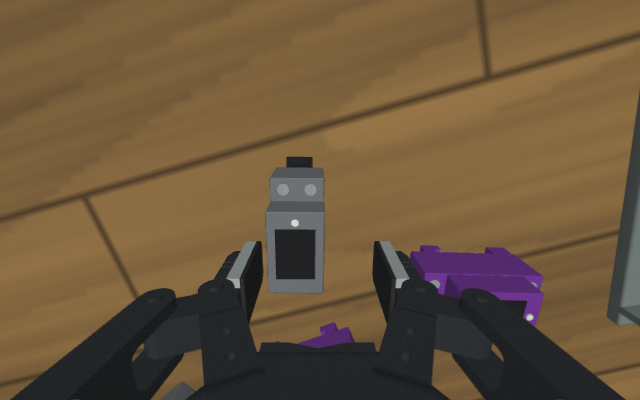

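```bash
python3 -m pendant '[[[0.0028,-0.011,0],0.6,0.055],[[0,0,0.025],0,0.055],[[0,0,0],0,0.055]]'
cat > rel.py <<'E'
from station import bot
from h import *
s=bot.sense(); R=s["tcp_rot"]; a=-.2848; c=np.array([.4678-.008*np.cos(a),-.2143-.008*np.sin(a),.024]); print((R.T@(c-s["tcp_pos"])).round(4),np.degrees(np.arctan2(-R[0,1],R[1,1])),R[:,2].round(4),s["tcp_pos"])
E
python3 rel.py
```

```text
clock: 4.05
tcp_pos: [0.4642, -0.2148, 0.0568]
tcp_rot: [[-0.96, 0.279, 0.019], [0.279, 0.96, 0.001], [-0.018, 0.006, -1.0]]
ft_force: [-0.1, -0.4, 0.6]
opening: 0.64
[0.0052 0.0013 0.0327] -16.194237118975963 [ 1.900e-02  8.000e-04 -9.998e-01] [ 0.46415692 -0.2147868   0.05678392]
```

```bash
python3 -m pendant '[[[0.0045,0.0013,0.018],0,0.055],[[0,0,0.015],0,0.055],[[0,0,0],0,0.055]]'
python3 rel.py
```

```text
clock: 4.42
tcp_pos: [0.4651, -0.216, 0.0286]
tcp_rot: [[-0.96, 0.28, 0.028], [0.28, 0.96, -0.006], [-0.029, 0.002, -1.0]]
ft_force: [-0.4, 0.2, 0.3]
opening: 0.644
[0.006  0.0024 0.0045] -16.23798149700143 [ 0.0283 -0.0059 -0.9996] [ 0.46506214 -0.21601501  0.02864401]
```

```bash
python3 -m pendant '[[[0.008,0.0025,0.003],0,0.055],[[0,0,0],0,0.055]]'
python3 rel.py
```

```text
clock: 4.68
tcp_pos: [0.4588, -0.2119, 0.0266]
tcp_rot: [[-0.96, 0.28, 0.03], [0.28, 0.96, -0.007], [-0.031, 0.001, -1.0]]
ft_force: [-0.2, -0.7, -0.3]
opening: 0.646
[-0.0013  0.0003  0.0027] -16.243820976911667 [ 0.0302 -0.0072 -0.9995] [ 0.45876843 -0.21193145  0.02662652]
```

```bash
python3 -m pendant '[[[0,0,0],0,0.02],[[0,0,0],0,0.02],[[0,0,0],0,0.02],[[0,0,0],0,0.02],[[0,0,0],0,0.02]]' 25
python3 rel.py;python3 snap.py wrist:w5
```

```text
clock: 5.3
tcp_pos: [0.4592, -0.2122, 0.0272]
tcp_rot: [[-0.96, 0.28, 0.031], [0.28, 0.96, -0.008], [-0.032, 0.001, -0.999]]
ft_force: [-0.1, 0.1, -0.8]
opening: 0.37
[-0.0008  0.0004  0.0033] -16.237126064365174 [ 0.031  -0.0079 -0.9995] [ 0.45915987 -0.2121637   0.0272269 ]
wrist 11 65.94339120197206 [-0.00395724  0.          0.          0.          0.        ] cam at [ 0.386 -0.19   0.168] fwd [ 0.303 -0.086 -0.949]
5.35 [ 0.45916513 -0.21215267  0.02723345] [[-0.9596, 0.2795, 0.031], [0.2794, 0.9601, -0.0079], [-0.032, 0.0011, -0.9995]] [ 0.1   0.27 -0.43] [-0.611  0.317  1.889  0.014  0.906 -1.907]
```

View pics/w5.png

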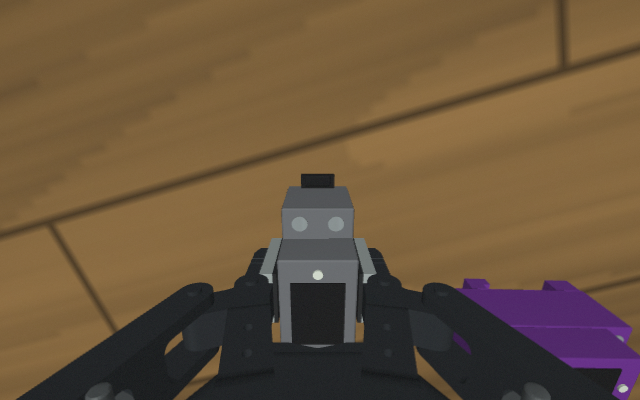

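```bash
cat > grasp.py <<'E'
from h import *
Rt=np.array([[-0.9596,0.2795,0.031],[0.2794,0.9601,-0.0079],[-0.032,0.0011,-0.9995]]); pt=np.array([.45916513,-.21215267,.02723345])
a=np.radians(-16.24); Rr=np.array([[np.cos(a),-np.sin(a),0],[np.sin(a),np.cos(a),0],[0,0,1]])
U,_,V=np.linalg.svd(Rt); Rt=U@V
cr=np.array([.4678,-.2143,.031]); 
G_R=Rt.T@Rr; G_p=Rt.T@(cr-pt); G_p[1]=0.0
E
cat > st.py <<'E'
from station import bot
from grasp import *
from fit import Rp,w
p=np.load("plate.npy")
s=bot.sense(); R=s["tcp_rot"]; c=s["tcp_pos"]+R@G_p; Rr_=R@G_R
pl=Rp(p[3]); q=pl.T@(c-p[:3]); M=pl.T@Rr_
print("t",round(s["clock"],2),"tcp",s["tcp_pos"].round(4),"toolz",R[:,2].round(4),"F",s["ft_force"].round(2),"T",s["ft_torque"].round(2),"op",round(s["opening"]*85.4,1))
print("relay c world",c.round(4),"in plate mm",(q*1e3).round(1),"foot raise deg",round(np.degrees(np.arctan2(-M[2,0],M[0,0])),2),"yaw err",round(np.degrees(np.arctan2(M[1,0],M[0,0])),2),"roll",round(np.degrees(np.arctan2(M[2,1],M[1,1])),2))
# edge E (top corner of crown upper edge) in relay coords (x, z above underside)
E=w(p,(p[4]+.0175,0,.021)); e=Rr_.T@(E-c); print("edge est. in relay: x %.1f, above underside %.1f mm, y %.1f"%(e[0]*1e3,e[2]*1e3+31,e[1]*1e3))
E
python3 -m pendant '[[[0,0,-0.03],0,0.02],[[0,0,-0.05],0,0.02],[[0,0,-0.05],0,0.02],[[0,0,-0.05],0,0.02],[[0,0,-0.03],0,0.02],[[0,0,0],0,0.02]]'
python3 st.py; python3 -c "
from grasp import *; print(G_p,G_R)"
```

```text
clock: 6.1
tcp_pos: [0.451, -0.2094, 0.2408]
tcp_rot: [[-0.96, 0.28, 0.027], [0.28, 0.96, -0.005], [-0.027, 0.003, -1.0]]
ft_force: [-0.1, -0.1, -2.2]
opening: 0.369
t 6.1 tcp [ 0.451  -0.2094  0.2408] toolz [ 0.0266 -0.0045 -0.9996] F [-0.06 -0.05 -2.18] T [-0.01  0.04  0.01] op 31.5
relay c world [ 0.4596 -0.2119  0.2446] in plate mm [  50.7 -403.7  182.2] foot raise deg 25.3 yaw err -9.55 roll -3.58
edge est. in relay: x -20.1, above underside -129.0 mm, y 404.9
[-0.00900682  0.         -0.00347985] [[-9.99488287e-01 -1.15846749e-04 -3.19867131e-02]
 [-1.50799554e-04  9.99999394e-01  1.09031864e-03]
 [ 3.19865674e-02  1.09458429e-03 -9.99487699e-01]]
```

```bash
python3 -m pendant '[[[0,0,0],-8.6,0.02],[[0,0,0],0,0.02]]'
cat > to.py <<'E'
# usage: to.py ex ez : shift (tool axes) so that the edge is at relay x=ex mm, ez mm above underside, y=0 of gap
import sys
from station import bot
from grasp import *
from fit import Rp,w
p=np.load("plate.npy"); dx,dz=(0,0)
s=bot.sense(); R=s["tcp_rot"]; c=s["tcp_pos"]+R@G_p; Rr_=R@G_R
E=w(p,(p[4]+.0175,0,.021)); t=E-Rr_@np.array([float(sys.argv[1])*1e-3,0,float(sys.argv[2])*1e-3-.031])
print("tool shift",(R.T@(t-c)).round(4),"world",(t-c).round(4),"turn",round(np.degrees(np.arctan2(Rr_[1,0],Rr_[0,0])-p[3]),2))
E
python3 st.py; python3 to.py 19 -70
```

```text
clock: 6.35
tcp_pos: [0.4494, -0.2083, 0.2373]
tcp_rot: [[-0.991, 0.13, 0.022], [0.13, 0.991, -0.002], [-0.022, 0.001, -1.0]]
ft_force: [0.6, -0.1, -1.2]
opening: 0.369
t 6.35 tcp [ 0.4494 -0.2083  0.2373] toolz [ 0.0223 -0.0016 -0.9998] F [ 0.56 -0.09 -1.17] T [0.01 0.04 0.02] op 31.5
relay c world [ 0.4583 -0.2095  0.241 ] in plate mm [  47.7 -401.5  179.6] foot raise deg 25.56 yaw err 0.1 roll 0.05
edge est. in relay: x 44.0, above underside -124.1 mm, y 401.4
tool shift [-0.0233  0.4013  0.0554] world [ 0.0767  0.3948 -0.0543] turn 0.09
```

```bash
python3 -m pendant '[[[-0.0033,0.05,0],0,0.02],[[-0.0033,0.057,0],0,0.02],[[-0.0033,0.057,0],0,0.02],[[-0.0033,0.057,0],0,0.02],[[-0.0033,0.057,0],0,0.02],[[-0.0033,0.057,0],0,0.02],[[-0.0033,0.05,0],0,0.02],[[0,0.01,0],0,0.02],[[0,0,0],0,0.02]]'
python3 st.py; python3 to.py 19 -50
```

```text
clock: 7.48
tcp_pos: [0.5222, 0.1904, 0.22]
tcp_rot: [[-0.988, 0.157, -0.005], [0.157, 0.988, -0.001], [0.005, -0.001, -1.0]]
ft_force: [0.4, 0.2, -0.7]
opening: 0.371
t 7.47 tcp [0.5222 0.1904 0.22  ] toolz [-4.8e-03 -7.0e-04 -1.0e+00] F [ 0.37  0.16 -0.71] T [-0.05 -0.05 -0.  ] op 31.7
relay c world [0.5311 0.189  0.2234] in plate mm [ 58.    3.1 155.4] foot raise deg 27.1 yaw err -1.65 roll -0.75
edge est. in relay: x 27.4, above underside -106.0 mm, y -2.2
tool shift [-0.0066 -0.0022  0.0563] world [ 0.0059 -0.0033 -0.0563] turn -1.47
```

```bash
python3 -m pendant '[[[-0.004,-0.0022,0.028],-1.4,0.02],[[-0.002,0,0.028],0,0.02],[[0,0,0],0,0.02]]'
python3 st.py; python3 to.py 19 -20;  python3 snap.py wrist:w6 scene:s6 top:t6
```

```text
clock: 7.85
tcp_pos: [0.5264, 0.1827, 0.161]
tcp_rot: [[-0.99, 0.14, -0.008], [0.14, 0.99, -0.003], [0.008, -0.004, -1.0]]
ft_force: [0.4, -0.1, -1.0]
opening: 0.368
t 7.85 tcp [0.5264 0.1827 0.161 ] toolz [-0.0082 -0.0032 -1.    ] F [ 0.36 -0.09 -0.97] T [-0.01 -0.05 -0.  ] op 31.4
relay c world [0.5353 0.1815 0.1644] in plate mm [37.7 -3.8 99.7] foot raise deg 27.27 yaw err -0.5 roll -0.46
edge est. in relay: x 20.3, above underside -47.1 mm, y 4.3
tool shift [-0.0004  0.0043  0.0271] world [ 0.0008  0.0041 -0.0272] turn -0.44
wrist 12 65.94339120197206 [-0.00395724  0.          0.          0.          0.        ] cam at [0.456 0.194 0.305] fwd [ 0.274 -0.042 -0.961]
scene 13 57.107597695053386 [0.01164092 0.         0.         0.         0.        ] cam at [ 1.33  -0.68   0.847] fwd [-0.641  0.489 -0.592]
top 14 55.10532879448771 [-0.06061877  0.          0.          0.          0.        ] cam at [ 0.36  -0.026  1.368] fwd [ 0.128 -0.002 -0.992]
8.0 [0.529426   0.18402633 0.16497675] [[-0.9904, 0.1384, 0.0], [0.1384, 0.9904, -0.0013], [-0.0002, -0.0013, -1.0]] [ 0.71 -0.04 -1.64] [ 1.810e-01  2.390e-01  1.645e+00 -1.000e-03  1.257e+00 -1.251e+00]
```

View pics/w6.png

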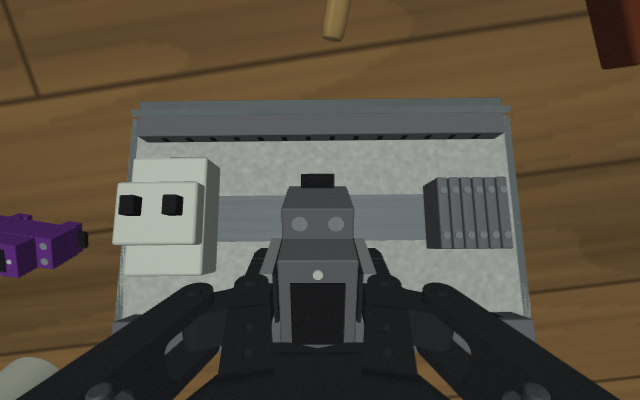

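View pics/s6.png

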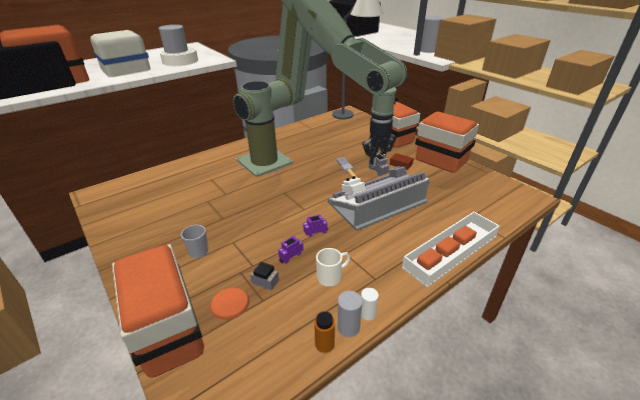

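```bash
python3 st.py|head -2; python3 -m pendant '[[[0,0,-0.04],0,0.02]]' | head -3; python3 -m pendant '[[[0,0,0],0,0.02]]'|head -3;python3 snap.py wrist:w7 wrist:w7 |tail -1;python3 st.py
```

```text
t 8.0 tcp [0.5294 0.184  0.165 ] toolz [ 0.     -0.0013 -1.    ] F [ 0.71 -0.04 -1.64] T [ 0.    0.05 -0.02] op 31.7
relay c world [0.5383 0.1828 0.1685] in plate mm [ 42.   -2.1 102.3] foot raise deg 26.82 yaw err -0.41 roll -0.28
clock: 8.12
tcp_pos: [0.5272, 0.1831, 0.203]
tcp_rot: [[-0.99, 0.139, -0.007], [0.139, 0.99, -0.003], [0.006, -0.003, -1.0]]
clock: 8.25
tcp_pos: [0.5312, 0.1836, 0.209]
tcp_rot: [[-0.99, 0.14, 0.005], [0.14, 0.99, -0.0], [-0.005, 0.0, -1.0]]
8.35 [0.52783082 0.18303534 0.20444638] [[-0.9902, 0.1399, -0.004], [0.1399, 0.9902, -0.0021], [0.0036, -0.0026, -1.0]] [-0.52  0.49 -1.82] [ 1.800e-01  1.980e-01  1.609e+00 -1.000e-03  1.339e+00 -1.250e+00]
t 8.35 tcp [0.5278 0.183  0.2044] toolz [-0.004  -0.0021 -1.    ] F [-0.52  0.49 -1.82] T [-0.    0.05  0.03] op 31.8
relay c world [0.5368 0.1818 0.2079] in plate mm [ 57.3  -3.3 138.6] foot raise deg 27.04 yaw err -0.51 roll -0.38
edge est. in relay: x 20.1, above underside -90.7 mm, y 3.9
```

```bash
python3 -m pendant '[[[0,0,0.05],0,0.02],[[0,0,0],0,0.02]]' | sed -n 2,5p;python3 snap.py wrist:w7 wrist:w7 wrist:w7 |tail -1;  python3 -m pendant '[[[0,0,-0.06],0,0.02],[[0,0,0],0,0.02],[[0,0,0],0,0.02]]'| sed -n 2,5p;python3 snap.py wrist:w7 wrist:w7 wrist:w7|tail -1;python3 st.py
```

```text
tcp_pos: [0.5267, 0.1827, 0.153]
tcp_rot: [[-0.99, 0.14, -0.005], [0.14, 0.99, -0.002], [0.005, -0.003, -1.0]]
ft_force: [-0.3, 0.2, -2.7]
opening: 0.366
8.75 [0.53260946 0.18376461 0.15966703] [[-0.9901, 0.1401, 0.0093], [0.1401, 0.9901, 0.0003], [-0.0092, 0.0016, -1.0]] [ 0.47 -0.46 -1.35] [ 1.790e-01  2.450e-01  1.650e+00 -1.000e-03  1.237e+00 -1.250e+00]
tcp_pos: [0.5344, 0.1843, 0.2261]
tcp_rot: [[-0.99, 0.14, 0.017], [0.14, 0.99, 0.002], [-0.016, 0.004, -1.0]]
ft_force: [0.3, -1.0, -1.5]
opening: 0.37
9.275 [0.53442403 0.18426769 0.2253393 ] [[-0.99, 0.1399, 0.016], [0.14, 0.9902, 0.0015], [-0.0157, 0.0038, -0.9999]] [-0.09 -0.33 -1.46] [ 1.800e-01  1.810e-01  1.585e+00 -1.000e-03  1.360e+00 -1.250e+00]
t 9.28 tcp [0.5344 0.1843 0.2253] toolz [ 0.016   0.0015 -0.9999] F [-0.09 -0.33 -1.46] T [-0.    0.04  0.01] op 31.6
relay c world [0.5433 0.183  0.229 ] in plate mm [ 72.   -1.2 155. ] foot raise deg 25.93 yaw err -0.5 roll -0.05
edge est. in relay: x 11.8, above underside -112.3 mm, y 0.9
```

```bash
for i in 1 2; do python3 -m pendant '[[[0,0,0.06],0,0.02],[[0,0,0],0,0.02]]' | sed -n 2,2p;python3 snap.py wrist:w7 wrist:w7 wrist:w7 |tail -1|cut -c1-60;  python3 -m pendant '[[[0,0,-0.06],0,0.02],[[0,0,0],0,0.02],[[0,0,0],0,0.02]]'| sed -n 2,2p;python3 snap.py wrist:w7 wrist:w7 wrist:w7|tail -1|cut -c1-60;python3 st.py; done
```

```text
tcp_pos: [0.5345, 0.1842, 0.1632]
9.675 [0.54204249 0.18560348 0.17220126] [[-0.9896, 0.1398, 
tcp_pos: [0.5438, 0.186, 0.241]
10.2 [0.54364902 0.18594621 0.24002429] [[-0.9892, 0.1397, 0
t 10.2 tcp [0.5436 0.1859 0.24  ] toolz [ 0.0436  0.0065 -0.999 ] F [-1.21  0.51 -0.73] T [-0.05  0.02 -0.01] op 31.4
relay c world [0.5524 0.1847 0.2439] in plate mm [ 86.3   1.6 164.8] foot raise deg 24.41 yaw err -0.49 roll 0.41
edge est. in relay: x -0.9, above underside -127.4 mm, y -3.5
tcp_pos: [0.5454, 0.1863, 0.1779]
10.6 [0.55268309 0.18758871 0.18711966] [[-0.9884, 0.1393, 0
tcp_pos: [0.5525, 0.1877, 0.2558]
11.125 [0.55244226 0.18765856 0.25481988] [[-0.9877, 0.1391,
t 11.12 tcp [0.5524 0.1877 0.2548] toolz [ 0.0711  0.0116 -0.9974] F [-0.53 -0.09 -1.55] T [-0.01  0.08 -0.01] op 31.3
relay c world [0.5611 0.1864 0.2589] in plate mm [100.2   4.5 174.9] foot raise deg 22.89 yaw err -0.49 roll 0.88
edge est. in relay: x -14.0, above underside -141.9 mm, y -8.1
```

```bash
python3 to.py 20 -25
```

```text
tool shift [ 0.0378 -0.0082  0.1157] world [-0.0302 -0.0015 -0.1182] turn -0.45
```

```bash
python3 -m pendant '[[[0.008,-0.002,0.02],-0.4,0.02],[[0.008,-0.002,0.025],0,0.02],[[0.008,-0.002,0.025],0,0.02],[[0.006,-0.001,0.015],0,0.02],[[0.003,0,0.01],0,0.02]]' | head -1; python3 snap.py wrist:w8 top:t8 scene:s8|tail -1|cut -c1-60;python3 st.py;python3 to.py 20 -8
```

```text
clock: 11.75
11.9 [0.52432163 0.18602121 0.15336985] [[-0.9889, 0.1322, 0
t 11.9 tcp [0.5243 0.186  0.1534] toolz [ 0.0685  0.0111 -0.9976] F [ 0.75 -0.55 -0.59] T [-0.01  0.02  0.02] op 31.7
relay c world [0.533  0.1848 0.1574] in plate mm [32.3 -0.8 94.6] foot raise deg 23.03 yaw err -0.05 roll 0.98
edge est. in relay: x 17.4, above underside -41.6 mm, y -0.6
tool shift [ 0.0036 -0.0006  0.0335] world [-0.0014  0.0003 -0.0337] turn -0.05
```

```bash
python3 -m pendant '[[[0.0015,-0.0005,0.01],0,0.02],[[0.0015,0,0.01],0,0.02],[[0,0,0.006],0,0.02],[[0,0,0.004],0,0.02]]' | head -1; python3 snap.py wrist:w9 scene:s9|tail -1|cut -c1-60;python3 st.py;python3 to.py 20 -2
```

```text
clock: 12.4
12.5 [0.52565888 0.18665077 0.12386023] [[-0.9885, 0.1322, 0
t 12.5 tcp [0.5257 0.1867 0.1239] toolz [ 0.0734  0.012  -0.9972] F [ 0.77 -0.63 -1.45] T [-0.    0.09 -0.02] op 31.4
relay c world [0.5343 0.1854 0.128 ] in plate mm [20.9 -0.  67.4] foot raise deg 22.75 yaw err -0.06 roll 1.06
edge est. in relay: x 17.0, above underside -12.2 mm, y -0.9
tool shift [ 0.0033 -0.0009  0.0101] world [-0.0026 -0.0003 -0.0103] turn -0.05
```

View pics/w9.png

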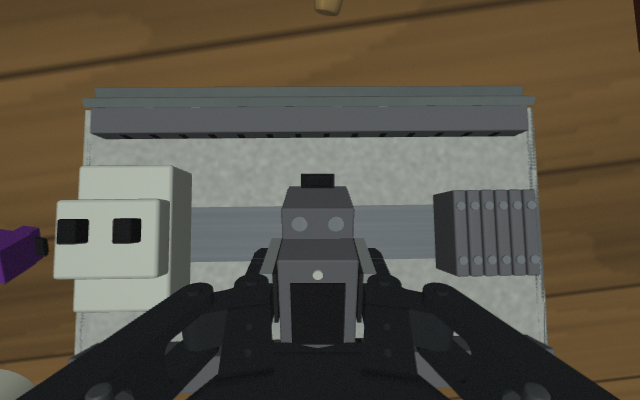

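```bash
python3 -m pendant '[[[0.0035,-0.0009,0.002],0,0.02],[[0,0,0.003],0,0.02]]' | head -1; python3 snap.py wrist:w10 |tail -1|cut -c1-60;python3 st.py; python3 -m pendant '[[[0,0,0.003],0,0.02]]' | head -1; python3 snap.py wrist:w10 |tail -1|cut -c1-60;python3 st.py
```

```text
clock: 12.75
12.8 [0.52274909 0.18629392 0.11859837] [[-0.9884, 0.1322, 0
t 12.8 tcp [0.5227 0.1863 0.1186] toolz [ 0.0744  0.0121 -0.9972] F [ 0.11 -0.48 -1.82] T [ 0.01  0.09 -0.02] op 31.8
relay c world [0.5314 0.185  0.1227] in plate mm [16.1 -0.8 63.8] foot raise deg 22.7 yaw err -0.06 roll 1.08
edge est. in relay: x 20.0, above underside -7.1 mm, y -0.0
clock: 12.92
12.975 [0.52330696 0.18641302 0.11572577] [[-0.9884, 0.1322,
t 12.97 tcp [0.5233 0.1864 0.1157] toolz [ 0.0752  0.0123 -0.9971] F [-0.07  0.28  0.74] T [ 0.01  0.14 -0.02] op 31.6
relay c world [0.5319 0.1852 0.1199] in plate mm [15.4 -0.6 61. ] foot raise deg 22.65 yaw err -0.06 roll 1.09
edge est. in relay: x 19.6, above underside -4.2 mm, y -0.2
```

```bash
for i in 1; do python3 -m pendant '[[[0,0,0.002],0,0.02]]' | sed -n '2p;4p'; python3 snap.py wrist:w10 |tail -1|cut -c1-60;python3 st.py; done
```

```text
tcp_pos: [0.5235, 0.1865, 0.1154]
ft_force: [-8.8, -1.9, 17.0]
13.15 [0.52347111 0.18647479 0.11548219] [[-0.9884, 0.132, 0
t 13.15 tcp [0.5235 0.1865 0.1155] toolz [ 0.0748  0.012  -0.9971] F [-5.75 -0.04 10.04] T [-0.3   0.84 -0.08] op 31.5
relay c world [0.5321 0.1852 0.1196] in plate mm [15.4 -0.5 60.7] foot raise deg 22.67 yaw err -0.05 roll 1.08
edge est. in relay: x 19.5, above underside -3.9 mm, y -0.2
```

```bash
python3 -m pendant '[[[0,0,0.002],0,0.02]]' | sed -n '2p;4p'; python3 snap.py wrist:w10 |tail -1|cut -c1-60;python3 st.py
```

```text
tcp_pos: [0.5235, 0.1865, 0.1155]
ft_force: [-6.4, -1.9, 11.8]
13.325 [0.52347745 0.18650289 0.11548856] [[-0.9885, 0.1318,
t 13.32 tcp [0.5235 0.1865 0.1155] toolz [ 0.0744  0.0115 -0.9972] F [-8.09 -0.97 11.45] T [-0.39  0.93 -0.09] op 31.6
relay c world [0.5321 0.1853 0.1196] in plate mm [15.4 -0.4 60.7] foot raise deg 22.69 yaw err -0.04 roll 1.06
edge est. in relay: x 19.5, above underside -3.9 mm, y -0.3
```

Run:
```python
import cv2,pickle
from fit import *
p=np.load("plate.npy"); W=pickle.load(open("pics/w10.pkl","rb"))
a=cv2.imread("pics/w10.png"); b=cv2.resize(a[60:310,30:570],None,fx=1.48,fy=1.48,interpolation=cv2.INTER_CUBIC)
cv2.imwrite("pics/w10z.png",b)
b=a.copy()
for x,z in ((p[4]-.0175,.021),(p[4]+.0175,.021),(-.065,.016),(-.083,.016)):
    q=proj(W,[w(p,(x,-.14,z)),w(p,(x,.14,z))]); cv2.line(b,tuple(int(v) for v in q[0]),tuple(int(v) for v in q[1]),(0,0,255),1)
for y in (-.078,.078):
    q=proj(W,[w(p,(p[4]-.0175,y,.021)),w(p,(p[4]+.0175,y,.021))]); cv2.line(b,tuple(int(v) for v in q[0]),tuple(int(v) for v in q[1]),(0,255,0),1)
b=cv2.resize(b[60:310,30:570],None,fx=1.48,fy=1.48,interpolation=cv2.INTER_NEAREST)
cv2.imwrite("pics/w10o.png",b)
```

```text
(no output)
```

View pics/w10z.png

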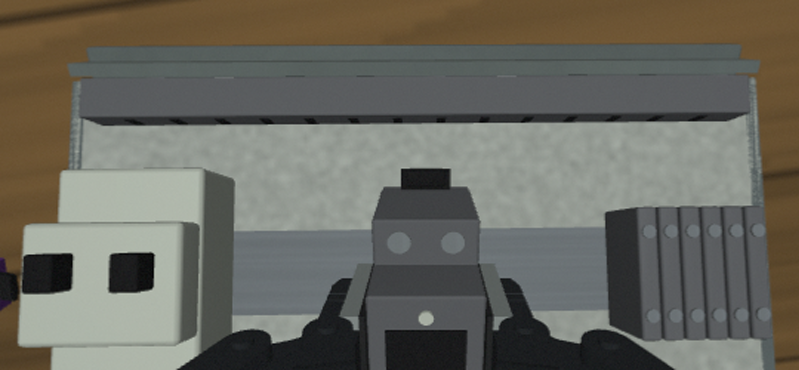

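View pics/w10o.png

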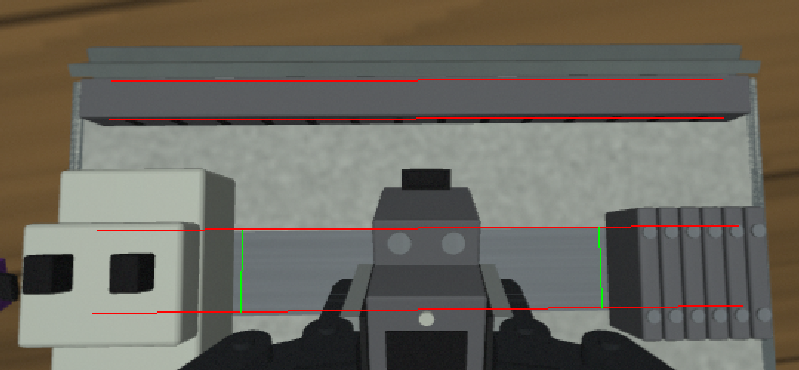

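```bash
cat > fit2.py <<'E'
import fit
from fit import *
V=pickle.load(open("pics/w10.pkl","rb")); vz=lambda u,v:np.array([u/1.48+30,v/1.48+60])
fit.L+=[(V,vz(100,122),vz(735,118),'B'),(V,vz(240,231.5),vz(600,228.5),'C'),(V,vz(240,315.5),vz(330,314),'D')]
fit.M+=[(V,vz(234.5,235),vz(235,315),-.078,.021),(V,vz(607,230),vz(607,310),.078,.021)]
def full(p): return res(p)
def solve(wz_=1,extra=None):
    return least_squares(res,[.55,.19,.07,-.12,0,.1],loss='soft_l1')
if __name__=="__main__":
    o=solve(); p=o.x; print(p.round(4),np.degrees(p[3])); r=res(p); n=2*len(fit.L)
    print("L",r[:n].round(1).tolist()); print("P",r[n:n+10].round(1).tolist()); print("M",r[n+10:].round(1).tolist())
    # closeup only with Z free per-camera
    idx=[i for i,l in enumerate(fit.L) if l[0] is V]
    def rv(q):
        p=np.r_[q,o.x[5]]; L0,P0,M0=fit.L,fit.P,fit.M
        fit.L=[l for l in L0 if l[0] is V]; fit.P=[]; fit.M=[m for m in M0 if m[0] is V]
        r=res(p); fit.L,fit.P,fit.M=L0,P0,M0; return r
    q=least_squares(rv,p[:5]).x; print("closeup only",q.round(4),rv(q).round(1).tolist())
    np.save("plate2.npy",p)
    for P_ in (np.load("plate.npy"),p,np.r_[q,.1]): print("E",w(P_,(P_[4]+.0175,0,.021)).round(4))
E
python3 fit2.py
```

```text
[ 0.5431  0.1841  0.0624 -0.1315  0.0021  0.1009] -7.536127548682752
L [-0.4, 0.2, -0.0, 0.2, 0.1, 0.5, -1.2, -0.7, -0.7, -0.7, 0.6, 0.7, -1.8, 0.0, -0.6, 0.3, -0.9, 0.4, -0.2, 0.4, 1.1, 0.5, -0.1, 0.3, -0.0, -0.2]
P [-0.7, -0.7, 0.6, -0.7, -1.7, -0.5, 0.2, 0.5, 2.8, -0.2]
M [-1.2, -1.6, -0.6, 0.1, 0.5, 0.9, 1.8, 0.4, -2.8, -0.7]
closeup only [ 0.5432  0.1842  0.0647 -0.1314  0.0008] [0.3, -0.3, 0.2, 0.6, -0.3, -0.5, 0.8, -0.6, -1.2, 1.0]
E [0.5529 0.1829 0.0855]
E [0.5519 0.1829 0.0897]
E [0.5509 0.1832 0.0915]
```

```bash
cp plate2.npy plate.npy; python3 st.py
```

```text
t 13.32 tcp [0.5235 0.1865 0.1155] toolz [ 0.0744  0.0115 -0.9972] F [-8.09 -0.97 11.45] T [-0.39  0.93 -0.09] op 31.6
relay c world [0.5321 0.1853 0.1196] in plate mm [14.2 -0.2 56.5] foot raise deg 22.69 yaw err -0.11 roll 1.03
edge est. in relay: x 18.7, above underside 0.4 mm, y -0.4
```

```bash
python3 -m pendant '[[[0,0,-0.004],0,0.02]]' |sed -n '2p;4p'; python3 snap.py wrist:w11 |tail -1|cut -c1-60; python3 st.py; python3 to.py 9 -3
```

```text
tcp_pos: [0.5231, 0.1865, 0.1197]
ft_force: [0.1, -0.3, -1.2]
13.5 [0.52377583 0.18659286 0.12051202] [[-0.9884, 0.1317, 0
t 13.5 tcp [0.5238 0.1866 0.1205] toolz [ 0.076   0.0119 -0.997 ] F [-0.09  0.19 -1.39] T [ 0.03  0.05 -0.03] op 31.9
relay c world [0.5324 0.1854 0.1246] in plate mm [16.6 -0.1 60.9] foot raise deg 22.6 yaw err -0.1 roll 1.06
edge est. in relay: x 18.1, above underside -4.7 mm, y -0.6
tool shift [-0.0091 -0.0006  0.002 ] world [ 0.009  -0.0018 -0.0013] turn -0.1
```

```bash
python3 -m pendant '[[[-0.005,-0.0006,0],0,0.02],[[-0.0045,0,0],0,0.02]]' |sed -n '2p;4p'; python3 snap.py wrist:w11 wrist:w11|tail -1|cut -c1-60; python3 st.py; python3 to.py 9.5 4
```

```text
tcp_pos: [0.5334, 0.1847, 0.1209]
ft_force: [-0.7, -0.4, -1.7]
13.85 [0.53365965 0.18459473 0.1208548 ] [[-0.9883, 0.1319, 
t 13.85 tcp [0.5337 0.1846 0.1209] toolz [ 0.0761  0.0119 -0.997 ] F [-0.31  0.15 -1.33] T [ 0.06  0.07 -0.  ] op 31.7
relay c world [0.5423 0.1834 0.125 ] in plate mm [25.8 -0.8 57. ] foot raise deg 22.6 yaw err -0.11 roll 1.06
edge est. in relay: x 8.1, above underside -4.6 mm, y 0.1
tool shift [0.0017 0.0001 0.0086] world [-0.001   0.0004 -0.0087] turn -0.11
```

Now lower so the lip passes just above the upper edge, checking force.

```bash
python3 -m pendant '[[[0.001,0,0.004],0,0.02],[[0,0,0.004],0,0.02]]' |sed -n '2p;4p'; python3 snap.py wrist:w12 wrist:w12|tail -1|cut -c1-60; python3 st.py; python3 to.py 9.5 9.5
```

```text
tcp_pos: [0.5332, 0.1848, 0.112]
ft_force: [0.1, -0.8, -1.8]
14.2 [0.53279149 0.18468177 0.11164401] [[-0.9884, 0.132, 0.
t 14.2 tcp [0.5328 0.1847 0.1116] toolz [ 0.0745  0.0116 -0.9972] F [-0.42  0.69 -1.02] T [-0.06  0.12  0.02] op 31.2
relay c world [0.5414 0.1834 0.1158] in plate mm [21.2 -0.8 49. ] foot raise deg 22.69 yaw err -0.12 roll 1.03
edge est. in relay: x 9.3, above underside 4.6 mm, y 0.3
tool shift [0.0003 0.0003 0.0049] world [ 0.0001  0.0004 -0.0049] turn -0.11
```

```bash
python3 -m pendant '[[[0,0,0.003],0,0.02]]' |sed -n '2p;4p'; python3 snap.py wrist:w12 wrist:w12|tail -1|cut -c1-60; python3 st.py; python3 to.py 9.5 9.5
```

```text
tcp_pos: [0.5332, 0.1848, 0.1087]
ft_force: [-0.2, 0.8, -1.6]
14.425 [0.53252793 0.18466086 0.10806148] [[-0.9885, 0.132, 
t 14.43 tcp [0.5325 0.1847 0.1081] toolz [ 0.0734  0.0114 -0.9972] F [ 0.11 -1.14 -0.87] T [-0.06  0.03 -0.02] op 31.3
relay c world [0.5412 0.1834 0.1122] in plate mm [19.4 -0.9 45.8] foot raise deg 22.75 yaw err -0.12 roll 1.01
edge est. in relay: x 9.8, above underside 8.2 mm, y 0.4
tool shift [-0.0002  0.0004  0.0014] world [ 0.0004  0.0004 -0.0013] turn -0.11
```

```bash
python3 -m pendant '[[[0,0,0.0012],0,0.02]]' |sed -n '2p;4p'; python3 snap.py wrist:w12 wrist:w12|tail -1|cut -c1-60; python3 st.py; python3 to.py 9.5 9.5
```

```text
tcp_pos: [0.5327, 0.1847, 0.107]
ft_force: [-0.0, -0.8, -1.3]
14.65 [0.53245505 0.18464751 0.10667095] [[-0.9886, 0.132, 0
t 14.65 tcp [0.5325 0.1846 0.1067] toolz [ 0.073   0.0113 -0.9973] F [ 0.03  0.51 -1.26] T [-0.03  0.08  0.03] op 31.4
relay c world [0.5411 0.1834 0.1108] in plate mm [18.8 -0.9 44.6] foot raise deg 22.77 yaw err -0.12 roll 1.0
edge est. in relay: x 9.9, above underside 9.5 mm, y 0.5
tool shift [-0.0004  0.0005 -0.    ] world [0.0005 0.0004 0.0001] turn -0.11
```

```bash
python3 -m pendant '[[[0.0025,0,0],0,0.02]]' |sed -n '2p;4p'; python3 snap.py wrist:w12 |tail -1|cut -c1-60; python3 st.py;  python3 -m pendant '[[[0.0015,0,0],0,0.02]]' |sed -n '2p;4p'; python3 snap.py wrist:w12 |tail -1|cut -c1-60; python3 st.py
```

```text
tcp_pos: [0.5302, 0.185, 0.1067]
ft_force: [1.3, 0.3, -2.1]
14.825 [0.52953946 0.18506863 0.10648756] [[-0.9886, 0.132, 
t 14.82 tcp [0.5295 0.1851 0.1065] toolz [ 0.0725  0.0114 -0.9973] F [ 0.58 -0.15 -2.32] T [-0.03  0.06 -0.03] op 31.8
relay c world [0.5382 0.1838 0.1106] in plate mm [16.  -0.9 45.7] foot raise deg 22.8 yaw err -0.11 roll 1.0
edge est. in relay: x 12.9, above underside 9.6 mm, y 0.5
tcp_pos: [0.528, 0.1853, 0.1065]
ft_force: [0.9, 0.8, -2.1]
15.0 [0.52765908 0.18533019 0.10636723] [[-0.9886, 0.1319, 0
t 15.0 tcp [0.5277 0.1853 0.1064] toolz [ 0.0722  0.0114 -0.9973] F [ 0.35  0.13 -2.77] T [-0.01  0.05  0.03] op 31.7
relay c world [0.5363 0.1841 0.1105] in plate mm [14.2 -0.8 46.4] foot raise deg 22.82 yaw err -0.11 roll 1.0
edge est. in relay: x 14.8, above underside 9.7 mm, y 0.4
```

```bash
python3 -m pendant '[[[0.0012,0,0],0,0.02]]' |sed -n '2p;4p'; python3 snap.py wrist:w12 |tail -1|cut -c1-60; python3 st.py;  python3 -m pendant '[[[0.001,0,0],0,0.02]]' |sed -n '2p;4p'; python3 snap.py wrist:w12 |tail -1|cut -c1-60; python3 st.py
```

```text
tcp_pos: [0.5265, 0.1855, 0.1064]
ft_force: [0.7, 0.8, -0.8]
15.175 [0.52620127 0.1855327  0.106266  ] [[-0.9887, 0.1318,
t 15.18 tcp [0.5262 0.1855 0.1063] toolz [ 0.072   0.0114 -0.9973] F [ 0.76  0.62 -1.9 ] T [-0.02  0.07 -0.  ] op 31.6
relay c world [0.5349 0.1843 0.1104] in plate mm [12.9 -0.8 46.9] foot raise deg 22.83 yaw err -0.1 roll 1.0
edge est. in relay: x 16.2, above underside 9.7 mm, y 0.4
tcp_pos: [0.5252, 0.1857, 0.1062]
ft_force: [-0.6, 0.2, -2.1]
15.35 [0.52502819 0.18570746 0.10621232] [[-0.9887, 0.1318, 
t 15.35 tcp [0.525  0.1857 0.1062] toolz [ 0.0719  0.0114 -0.9973] F [ 0.8  -0.27 -2.14] T [-0.01  0.07 -0.  ] op 32.0
relay c world [0.5337 0.1845 0.1103] in plate mm [11.8 -0.8 47.3] foot raise deg 22.83 yaw err -0.1 roll 1.01
edge est. in relay: x 17.4, above underside 9.7 mm, y 0.4
```

```bash
python3 -m pendant '[[[0.001,0,0],0,0.02]]' |sed -n '2p;4p'; python3 snap.py wrist:w12 |tail -1|cut -c1-60; python3 st.py
```

```text
tcp_pos: [0.5241, 0.1859, 0.1062]
ft_force: [-0.5, 0.1, -1.2]
15.525 [0.52384425 0.1858871  0.10611641] [[-0.9887, 0.1317,
t 15.53 tcp [0.5238 0.1859 0.1061] toolz [ 0.0717  0.0114 -0.9974] F [ 0.17 -0.22 -1.65] T [ 0.01  0.02 -0.02] op 31.7
relay c world [0.5325 0.1847 0.1102] in plate mm [10.6 -0.8 47.8] foot raise deg 22.85 yaw err -0.1 roll 1.0
edge est. in relay: x 18.6, above underside 9.8 mm, y 0.4
```

```bash
python3 -m pendant '[[[0.001,0,0],0,0.02]]' |sed -n '2p;4p'; python3 snap.py wrist:w12 scene:s12|tail -1|cut -c1-60; python3 st.py
```

```text
tcp_pos: [0.5233, 0.186, 0.1062]
ft_force: [2.3, -0.2, -2.3]
15.75 [0.52329483 0.18596119 0.10617663] [[-0.9886, 0.1318, 
t 15.75 tcp [0.5233 0.186  0.1062] toolz [ 0.0728  0.0114 -0.9973] F [ 0.2  -0.72 -2.7 ] T [-0.01 -0.2  -0.02] op 31.4
relay c world [0.5319 0.1847 0.1103] in plate mm [10.2 -0.8 48.1] foot raise deg 22.78 yaw err -0.1 roll 1.01
edge est. in relay: x 19.2, above underside 9.7 mm, y 0.4
```

```bash
python3 -m pendant '[[[0.0015,0,0],0,0.02]]' |sed -n '2p;4p'; python3 snap.py wrist:w12|tail -1|cut -c1-60; python3 st.py
```

```text
tcp_pos: [0.5231, 0.186, 0.1063]
ft_force: [6.2, -1.2, -5.3]
15.925 [0.52309235 0.18600466 0.10631031] [[-0.9884, 0.1317,
t 15.93 tcp [0.5231 0.186  0.1063] toolz [ 0.0761  0.0112 -0.997 ] F [ 5.16 -0.72 -4.75] T [-0.12 -0.71 -0.06] op 31.8
relay c world [0.5317 0.1848 0.1104] in plate mm [10.  -0.8 48.3] foot raise deg 22.59 yaw err -0.1 roll 1.03
edge est. in relay: x 19.3, above underside 9.5 mm, y 0.4
```

```bash
python3 -m pendant '[[[-0.0003,0,-0.001],0,0.02]]' |sed -n '2p;4p'; python3 snap.py wrist:w12|tail -1|cut -c1-60; python3 st.py
```

```text
tcp_pos: [0.5232, 0.1859, 0.1066]
ft_force: [5.0, 1.7, -10.3]
16.1 [0.52312144 0.18593055 0.10654984] [[-0.9884, 0.1319, 0
t 16.1 tcp [0.5231 0.1859 0.1065] toolz [ 0.0756  0.0114 -0.9971] F [ 4.12  0.75 -8.4 ] T [ 0.08 -0.62  0.02] op 32.2
relay c world [0.5318 0.1847 0.1107] in plate mm [10.2 -0.8 48.5] foot raise deg 22.62 yaw err -0.11 roll 1.03
edge est. in relay: x 19.3, above underside 9.2 mm, y 0.4
```

```bash
python3 -m pendant '[[[0.0018,0,0.0018],0,0.02],[[0.0016,0,0.0016],0,0.02]]' 20 |sed -n '1,2p;4p'; python3 snap.py wrist:w13|tail -1|cut -c1-60; python3 st.py|head -1
```

```text
clock: 16.35
tcp_pos: [0.523, 0.1862, 0.1055]
ft_force: [2.2, -1.9, 3.4]
16.4 [0.52296625 0.18619269 0.10550519] [[-0.9879, 0.1315, 0
t 16.4 tcp [0.523  0.1862 0.1055] toolz [ 0.0826  0.0109 -0.9965] F [ 3.35 -2.36  4.35] T [-0.52 -0.76 -0.09] op 31.5
```

View pics/w13.png

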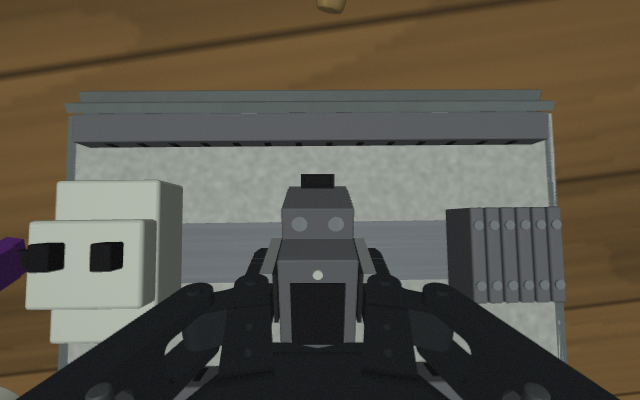

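```bash
python3 -m pendant '[[[0,0,0],0,0.037],[[0,0,0],0,0.037],[[0,0,0],0,0.037]]' |sed -n '1,5p'; python3 snap.py wrist:w14 scene:s14|tail -1|cut -c1-60; python3 st.py|head -1
```

```text
clock: 16.77
tcp_pos: [0.5194, 0.1868, 0.1044]
tcp_rot: [[-0.988, 0.132, 0.075], [0.133, 0.991, 0.012], [-0.073, 0.022, -0.997]]
ft_force: [-0.8, 0.0, 0.1]
opening: 0.434
16.875 [0.51969207 0.18674326 0.10445173] [[-0.9884, 0.1317,
t 16.88 tcp [0.5197 0.1867 0.1045] toolz [ 0.0757  0.0116 -0.9971] F [-0.93  0.78 -0.17] T [-0.03  0.02  0.04] op 37.0
```

View pics/w14.png

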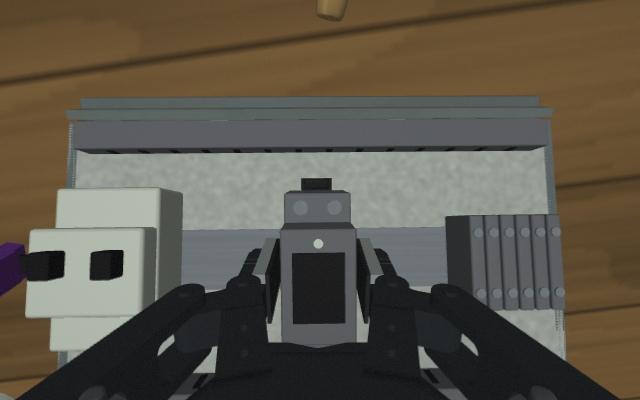

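```bash
python3 -m pendant '[[[0,0,-0.01],0,0.038],[[0,0,-0.02],0,0.038],[[0,0,-0.03],0,0.038],[[0,0,-0.02],0,0.038],[[0,0,-0.01],0,0],[[0,0,0],0,0],[[0,0,0],0,0]]' |sed -n '1,5p'; python3 snap.py wrist:w15 scene:s15 top:t15|tail -1|cut -c1-60; python3 st.py|head -1
```

```text
clock: 17.75
tcp_pos: [0.5116, 0.1858, 0.198]
tcp_rot: [[-0.989, 0.132, 0.074], [0.133, 0.991, 0.012], [-0.071, 0.021, -0.997]]
ft_force: [0.4, -0.3, -0.8]
opening: -0.0
17.9 [0.51152185 0.18575392 0.1977213 ] [[-0.9886, 0.1316, 0
t 17.9 tcp [0.5115 0.1858 0.1977] toolz [ 0.073   0.0117 -0.9973] F [-0.33 -0.08 -0.83] T [0.03 0.08 0.  ] op 0.1
```

View pics/w15.png

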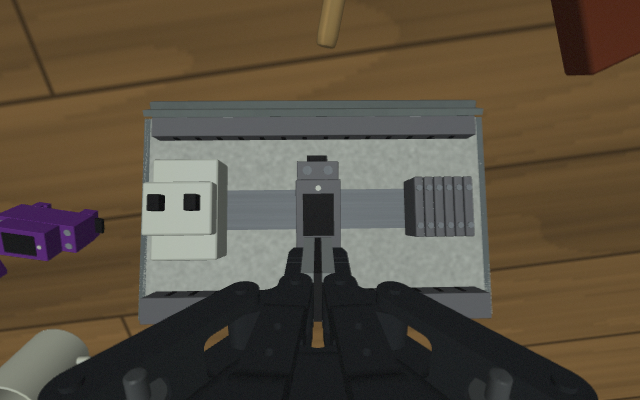

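Run:
```python
import cv2
a=cv2.imread("pics/w15.png"); cv2.imwrite("pics/w15z.png",cv2.resize(a[145:265,270:370],None,fx=6,fy=6,interpolation=cv2.INTER_CUBIC))
a=cv2.imread("pics/s15.png"); cv2.imwrite("pics/s15z.png",cv2.resize(a[140:225,325:440],None,fx=6.5,fy=6.5,interpolation=cv2.INTER_CUBIC))
```

View pics/w15z.png

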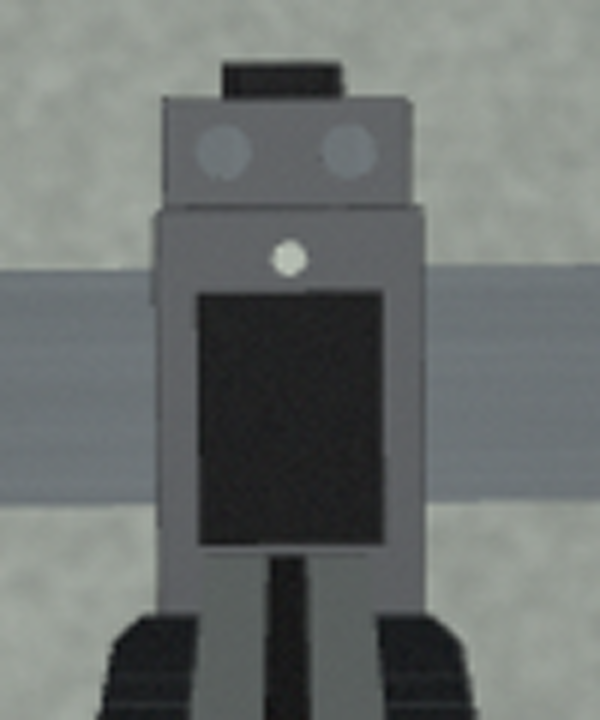

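View pics/s15z.png

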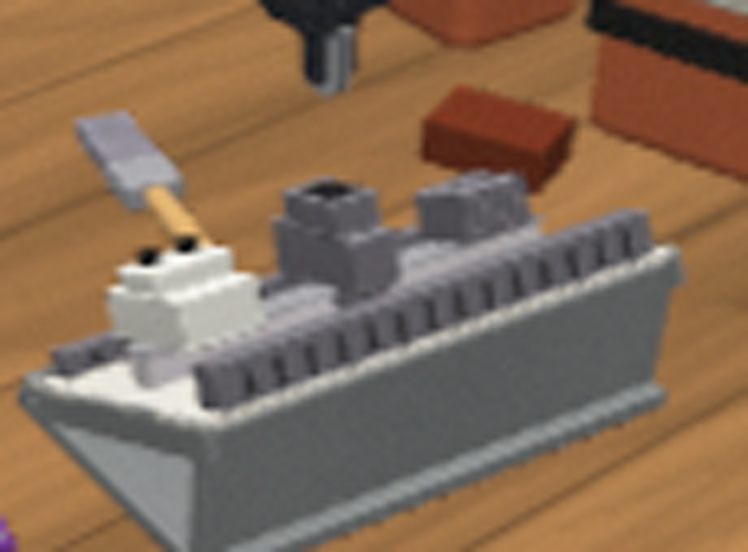

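```bash
cat > pitch.py <<'E'
import pickle,sys
from fit import *
p=np.load("plate.npy"); pl=Rp(p[3])
E=w(p,(p[4]+.0175,0,.021))+np.array([-.0022,0.0003,-.0004])
def corners(q,pts):  # q: pitch(rad foot raise), y, dx(edge shift along slope), 
    c_,s_=np.cos(q[0]),np.sin(q[0]); R=pl@np.array([[c_,0,s_],[0,1,0],[-s_,0,c_]])
    return np.array([E+pl@np.array([q[2] if len(q)>2 else 0,q[1],0])+R@(np.array(t)-np.array([.0175,0,.010])) for t in pts]),R
if __name__=="__main__":
    W=pickle.load(open("pics/w15.pkl","rb"))
    wz=lambda u,v:np.array([(u+.5)/6-.5+270,(v+.5)/6-.5+145])
    pts=[(-.04,-.016,.042),(-.04,.016,.042),(-.026,-.016,.062),(-.026,.016,.062)]; uv=[wz(163,98),wz(411,98),wz(157,210),wz(423,207)]
    for n in (2,3):
        o=least_squares(lambda q:(proj(W,corners(q,pts)[0])-uv).ravel(),[.17,0,0][:n]); print("pitch",np.degrees(o.x[0]),o.x[1:],o.fun.round(1).reshape(-1,2).tolist())
E
python3 pitch.py
```

```text
pitch 9.748357491557169 [0.00049115] [[-0.4, -0.5], [0.1, -0.7], [-0.4, 0.2], [0.7, 0.3]]
pitch 7.916102962569629 [0.00052141 0.00147092] [[-0.2, 0.2], [-0.0, -0.1], [-0.3, -0.2], [0.5, 0.0]]
```

```bash
cat > press.py <<'E'
import sys
from pitch import *
from station import bot
ph=np.radians(float(sys.argv[1])); px=float(sys.argv[2])*1e-3; up=float(sys.argv[3])*1e-3
s=bot.sense(); R=s["tcp_rot"]; X,_=corners([ph,.0005],[(px,0,.062)])
tip=s["tcp_pos"]+R@np.array([-.011,0,0]); d=X[0]+np.array([0,0,up])-tip
print("t",round(s["clock"],2),"tool shift",(R.T@d).round(4),"F",s["ft_force"].round(1),"tcp",s["tcp_pos"].round(4),"toolz",R[:,2].round(3),"target",X[0].round(4))
E
python3 press.py 9.75 -19 10
```

```text
t 17.9 tool shift [0.0258 0.0017 0.057 ] F [-0.3 -0.1 -0.8] tcp [0.5115 0.1858 0.1977] toolz [ 0.073  0.012 -0.997] target [0.5013 0.1901 0.1299]
```

```bash
python3 -m pendant '[[[0.014,0.001,0.005],0,0],[[0.012,0.0007,0.015],0,0],[[0,0,0.018],0,0],[[0,0,0.012],0,0],[[0,0,0.006],0,0]]' |sed -n '1,2p;4p'; python3 snap.py wrist:w16|tail -1|cut -c1-60;python3 press.py 9.75 -19 2
```

```text
clock: 18.52
tcp_pos: [0.4842, 0.192, 0.1336]
ft_force: [-0.6, 0.5, -0.2]
18.575 [0.48372869 0.19180976 0.13290853] [[-0.9892, 0.131, 
t 18.57 tool shift [-0.0065  0.0006  0.0021] F [-0.9 -0.6  0. ] tcp [0.4837 0.1918 0.1329] toolz [ 0.065  0.01  -0.998] target [0.5013 0.1901 0.1299]
```

View pics/w16.png

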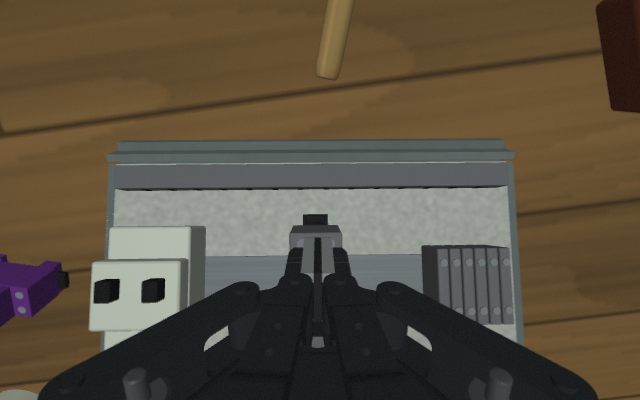

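```bash
python3 -m pendant '[[[-0.0065,0.0006,-0.001],0,0]]' |sed -n '1,2p;4p'; python3 snap.py wrist:w17|tail -1|cut -c1-60;python3 press.py 9.75 -19 0; python3 -m pendant '[[[0,0,0.003],0,0]]' |sed -n '1,2p;4p'; python3 snap.py wrist:w17|tail -1|cut -c1-60;python3 press.py 9.75 -19 0
```

```text
clock: 18.7
tcp_pos: [0.4901, 0.1916, 0.1342]
ft_force: [0.0, 0.0, 0.3]
18.75 [0.49155714 0.19155883 0.13483241] [[-0.9891, 0.1311, 
t 18.75 tool shift [ 0.0015 -0.0003  0.0055] F [1.1 0.5 0. ] tcp [0.4916 0.1916 0.1348] toolz [ 0.067  0.011 -0.998] target [0.5013 0.1901 0.1299]
clock: 18.88
tcp_pos: [0.493, 0.1917, 0.1327]
ft_force: [-0.2, 0.1, -0.3]
18.925 [0.4925733  0.19161343 0.13211513] [[-0.989, 0.1314, 
t 18.93 tool shift [ 0.0024 -0.0004  0.0028] F [ 1.   0.6 -0.4] tcp [0.4926 0.1916 0.1321] toolz [ 0.068  0.011 -0.998] target [0.5013 0.1901 0.1299]
```

```bash
python3 -m pendant '[[[0.0022,0,0.0015],0,0]]' |sed -n '2p;4p'; python3 snap.py wrist:w17|tail -1|cut -c1-60;python3 press.py 9.75 -19 0; python3 -m pendant '[[[0,0,0.0025],0,0]]' |sed -n '2p;4p'; python3 snap.py wrist:w17|tail -1|cut -c1-60;python3 press.py 9.75 -19 0
```

```text
tcp_pos: [0.4909, 0.1919, 0.1308]
ft_force: [-0.4, 0.4, -0.9]
19.1 [0.49028681 0.19191644 0.13041202] [[-0.989, 0.1315, 0.
t 19.1 tool shift [-0.0001 -0.0004  0.0012] F [-0.6 -0.4  0.5] tcp [0.4903 0.1919 0.1304] toolz [ 0.068  0.011 -0.998] target [0.5013 0.1901 0.1299]
tcp_pos: [0.4905, 0.192, 0.1281]
ft_force: [-0.4, -0.6, -0.3]
19.275 [0.49017391 0.19191943 0.1275484 ] [[-0.989, 0.1314, 
t 19.27 tool shift [-0.0004 -0.0003 -0.0016] F [-0.  -0.5  0.8] tcp [0.4902 0.1919 0.1275] toolz [ 0.068  0.011 -0.998] target [0.5013 0.1901 0.1299]
```

```bash
python3 -m pendant '[[[0,0,0.002],0,0]]' |sed -n '2p;4p'; python3 snap.py wrist:w17|tail -1|cut -c1-60;python3 press.py 9.75 -19 0; python3 -m pendant '[[[0,0,0.002],0,0]]' |sed -n '2p;4p'; python3 snap.py wrist:w17|tail -1|cut -c1-60;python3 press.py 9.75 -19 0
```

```text
tcp_pos: [0.4895, 0.1922, 0.1256]
ft_force: [-5.3, 1.1, 5.5]
19.45 [0.48910473 0.19216883 0.12523918] [[-0.9892, 0.1315, 
t 19.45 tool shift [-0.0016 -0.0004 -0.0039] F [-3.6  1.2  4.3] tcp [0.4891 0.1922 0.1252] toolz [ 0.065  0.011 -0.998] target [0.5013 0.1901 0.1299]
tcp_pos: [0.4887, 0.1924, 0.1233]
ft_force: [0.9, 0.4, 0.0]
19.625 [0.48902934 0.19219048 0.1228625 ] [[-0.9892, 0.1312,
t 19.62 tool shift [-0.0018 -0.0003 -0.0063] F [-0.1  0.5 -0.4] tcp [0.489  0.1922 0.1229] toolz [ 0.065  0.011 -0.998] target [0.5013 0.1901 0.1299]
```

```bash
python3 press.py 0 -19 0; python3 -m pendant '[[[0,0,0.002],0,0]]' |sed -n '2p;4p'; python3 snap.py wrist:w18 scene:s18|tail -1|cut -c1-60;python3 press.py 0 -19 0
```

```text
t 19.62 tool shift [ 0.0049 -0.0005  0.0022] F [-0.1  0.5 -0.4] tcp [0.489  0.1922 0.1229] toolz [ 0.065  0.011 -0.998] target [0.4951 0.1909 0.121 ]
tcp_pos: [0.4895, 0.1922, 0.121]
ft_force: [-5.2, -0.0, 8.9]
19.85 [0.48922416 0.19227811 0.1210921 ] [[-0.9892, 0.1312, 
t 19.85 tool shift [ 0.005  -0.0006  0.0004] F [-2.5 -0.5  4.1] tcp [0.4892 0.1923 0.1211] toolz [ 0.065  0.011 -0.998] target [0.4951 0.1909 0.121 ]
```

View pics/w18.png

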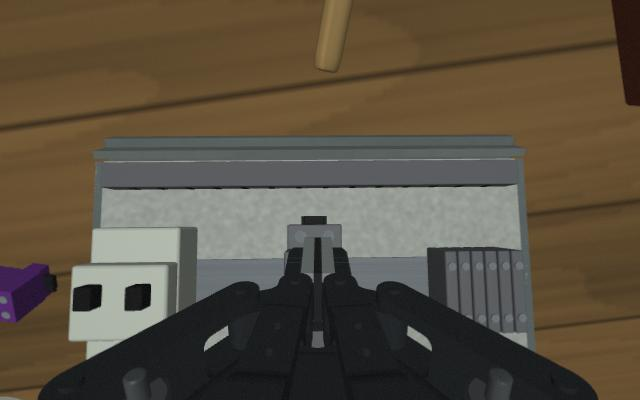

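```bash
python3 -m pendant '[[[0.001,0,0.002],0,0]]' |sed -n '2p;4p'; python3 snap.py wrist:w18|tail -1|cut -c1-60;python3 press.py 0 -19 0;python3 -m pendant '[[[0,0,0.002],0,0]]' |sed -n '2p;4p'; python3 snap.py wrist:w18|tail -1|cut -c1-60;python3 press.py 0 -19 0
```

```text
tcp_pos: [0.4885, 0.1926, 0.1203]
ft_force: [-8.7, -1.0, 14.3]
20.025 [0.48807728 0.19263943 0.12013874] [[-0.9893, 0.1312,
t 20.02 tool shift [ 0.0037 -0.0008 -0.0005] F [-6.5  0.5 10.8] tcp [0.4881 0.1926 0.1201] toolz [ 0.064  0.011 -0.998] target [0.4951 0.1909 0.121 ]
tcp_pos: [0.4879, 0.1929, 0.1199]
ft_force: [-8.8, -0.8, 15.8]
20.2 [0.48781298 0.19287961 0.11986381] [[-0.9894, 0.1311, 0
t 20.2 tool shift [ 0.0034 -0.001  -0.0007] F [-9.  -0.2 14.1] tcp [0.4878 0.1929 0.1199] toolz [ 0.063  0.011 -0.998] target [0.4951 0.1909 0.121 ]
```

```bash
python3 -m pendant '[[[0,0,-0.015],0,0],[[0,0,-0.03],0,0],[[-0.01,0,-0.035],0,0],[[-0.005,0,-0.01],0,0],[[0,0,0],0,0]]' |sed -n '1,2p;4p'; python3 snap.py wrist:w19 scene:s19 top:t19|tail -1|cut -c1-60
python3 - <<'E'
import cv2
a=cv2.imread("pics/w19.png"); cv2.imwrite("pics/w19z.png",cv2.resize(a[120:270,250:390],None,fx=4,fy=4,interpolation=cv2.INTER_CUBIC))
a=cv2.imread("pics/s19.png"); cv2.imwrite("pics/s19z.png",cv2.resize(a[140:225,325:440],None,fx=6.5,fy=6.5,interpolation=cv2.INTER_CUBIC))
E
```

```text
clock: 20.82
tcp_pos: [0.4985, 0.1893, 0.2137]
ft_force: [-0.2, -0.3, -0.8]
20.975 [0.49692246 0.18919926 0.21172435] [[-0.9894, 0.1312,
```

View pics/w19z.png

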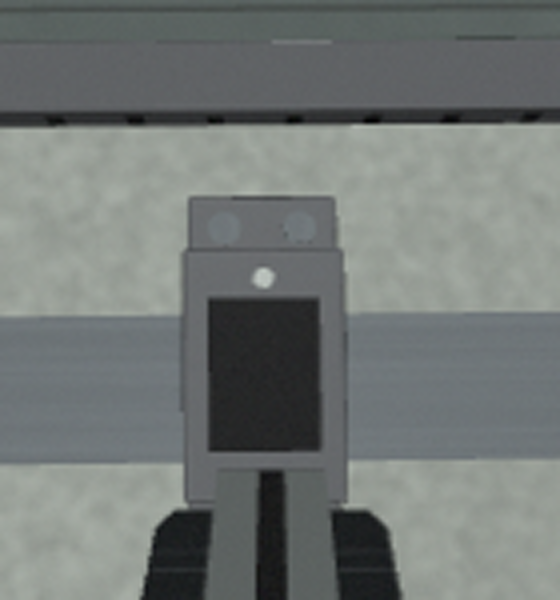

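View pics/s19z.png

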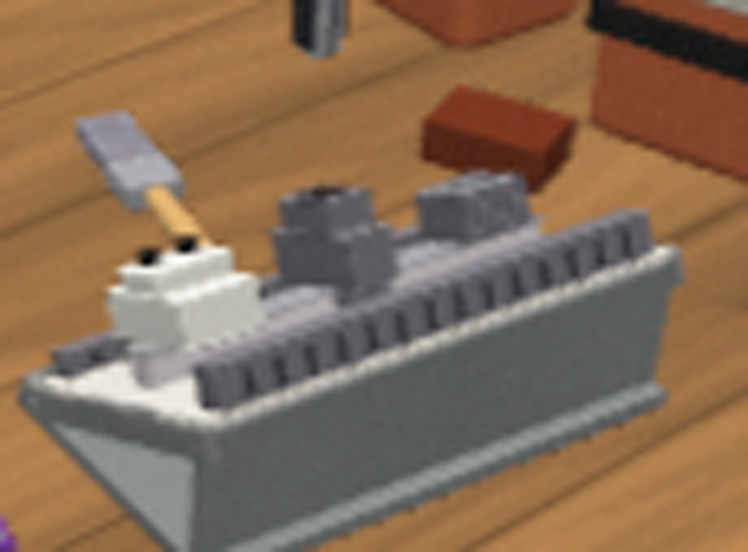

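Run:
```python
from pitch import *
W=pickle.load(open("pics/w19.pkl","rb"))
wz=lambda u,v:np.array([(u+.5)/4-.5+250,(v+.5)/4-.5+120])
pts=[(-.04,-.016,.042),(-.04,.016,.042),(-.026,-.016,.062),(-.026,.016,.062),(.024,-.016,.062),(.024,.016,.062)]; uv=[wz(189,197),wz(335,197),wz(184,250),wz(343,250),wz(187,501),wz(346,501)]
for n in (2,3):
    o=least_squares(lambda q:(proj(W,corners(q,pts)[0])-uv).ravel(),[.1,0,0][:n]); print("pitch",np.degrees(o.x[0]),o.x[1:],o.fun.round(1).reshape(-1,2).tolist())
```

```text
pitch 1.584564681407221 [0.00078528] [[-0.4, -0.9], [0.5, -1.1], [-0.3, -0.3], [0.5, -0.6], [-0.8, 1.0], [0.6, 0.5]]
pitch -0.9888251449669625 [0.00080217 0.00200746] [[-0.3, 0.3], [0.3, 0.1], [-0.2, -0.4], [0.4, -0.7], [-0.8, 0.6], [0.6, 0.1]]
```

```bash
python3 -m pendant '[[[0.03,0,0],0,0],[[0.05,0,0],0,0],[[0.03,0,0.01],0,0],[[0,0,0.01],0,0]]' |sed -n '1,2p;4p'; python3 snap.py wrist:w20 wrist:w20|tail -1|cut -c1-60
```

```text
clock: 21.48
tcp_pos: [0.3832, 0.2033, 0.1789]
ft_force: [0.9, -0.7, 0.3]
21.575 [0.38471815 0.20290041 0.17880959] [[-0.9897, 0.1333,
```

View pics/w20.png

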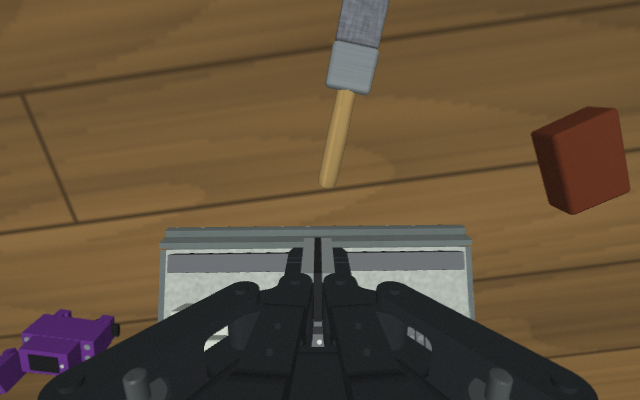

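```bash
python3 -m pendant '[[[-0.03,0,0],0,0.085],[[-0.025,0,0],0,0.085],[[0,0,0],0,0.085],[[0,0,0],0,0.085]]' |sed -n '1,2p;4p'; python3 snap.py wrist:w21 wrist:w21|tail -1|cut -c1-60
python3 - <<'E'
import cv2
a=cv2.imread("pics/w21.png"); cv2.imwrite("pics/w21z.png",cv2.resize(a[170:370,220:420],None,fx=3.5,fy=3.5,interpolation=cv2.INTER_CUBIC)[:600])
E
```

```text
clock: 22.08
tcp_pos: [0.4443, 0.1946, 0.1811]
ft_force: [-0.8, -0.6, -1.3]
22.175 [0.44395776 0.19476914 0.18125171] [[-0.9894, 0.1348,
```

View pics/w21z.png

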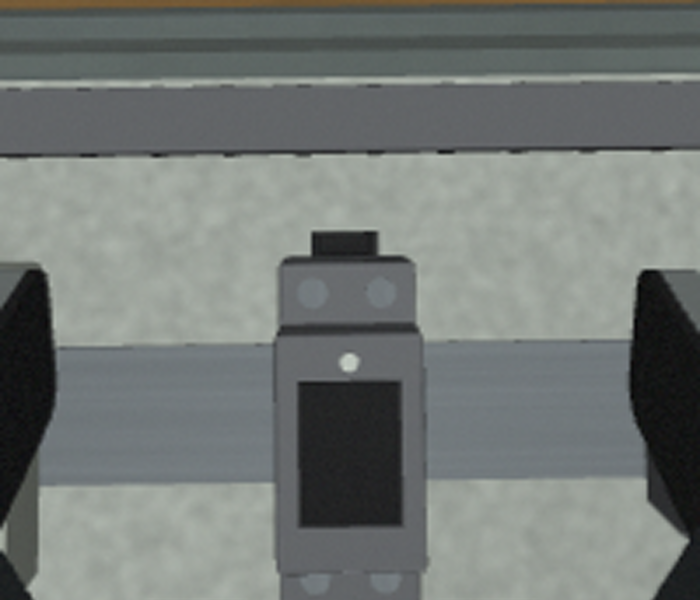

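Run:
```python
from pitch import *
W3=pickle.load(open("pics/w3.pkl","rb")); W=pickle.load(open("pics/w21.pkl","rb"))
z3=lambda u,v:np.array([(u+.5)/6-.5+280,(v+.5)/6-.5+125]); wz=lambda u,v:np.array([(u+.5)/3.5-.5+220,(v+.5)/3.5-.5+170])
def clipx(f,uv,R,o,h): # intersect with plane height h above underside; R relay axes, o origin of underside centre
    O,d=ray(f,uv); l=R.T@(O-o); m=R.T@d; t=(h-l[2])/m[2]; return (l+m*t)
a=-.2848; R3=np.array([[np.cos(a),-np.sin(a),0],[np.sin(a),np.cos(a),0],[0,0,1]]); o3=np.array([.4678,-.2143,0])
pts=[(-.026,-.016,.062),(-.026,.016,.062),(.024,-.016,.062),(.024,.016,.062),(-.04,-.016,.042),(-.04,.016,.042)]; uv=[wz(274,333),wz(424,332),wz(278,572),wz(427,570),wz(279,259),wz(415,259)]
for n in (2,3):
    o=least_squares(lambda q:(proj(W,corners(q,pts)[0])-uv).ravel(),[0.,0,0][:n]); print("pitch",np.degrees(o.x[0]),o.x[1:],o.fun.round(1).reshape(-1,2).tolist())
    X,R=corners(o.x,[(0,0,0)])
    for h in (.004,.008): print(h,"bench",clipx(W3,z3(205,55),R3,o3,h).round(4),"rail",clipx(W,wz(345,232),R,X[0],h).round(4))
    Xs,R_=corners(o.x,[(0,0,.031)]); q=pl.T@(Xs[0]-p[:3]); print("centre in plate",(q*1e3).round(1))
```

```text
pitch 0.9522751062913983 [0.00074776] [[0.2, -0.1], [0.0, -0.4], [-0.5, 0.3], [0.2, 0.2], [-0.1, 0.3], [0.2, -0.1]]
0.004 bench [-0.0451  0.      0.004 ] rail [-0.0446  0.0001  0.004 ]
0.008 bench [-0.0454  0.      0.008 ] rail [-0.0448  0.      0.008 ]
centre in plate [ 0.3  0.8 42.9]
pitch 1.5040883024904779 [ 0.00074304 -0.00048279] [[0.2, -0.0], [0.0, -0.3], [-0.5, 0.3], [0.2, 0.2], [-0.1, 0.1], [0.2, -0.3]]
0.004 bench [-0.0451  0.      0.004 ] rail [-0.0441  0.0001  0.004 ]
0.008 bench [-0.0454  0.      0.008 ] rail [-0.0443  0.      0.008 ]
centre in plate [-0.   0.8 43. ]
```

```bash
python3 - <<'E'
from station import bot
from h import *
a=cv2.imread("pics/scene0.png").astype(int); f=bot.grab_frame("scene"); b=f["frame"][:,:,::-1]; cv2.imwrite("pics/sF.png",b)
f2=bot.grab_frame("top"); t=f2["frame"][:,:,::-1]; cv2.imwrite("pics/tF.png",t); t0=cv2.imread("pics/top0.png").astype(int)
d=np.hstack([(np.abs(a-b).max(2)>45)[:, :],(np.abs(t0-t).max(2)>45)]).astype(np.uint8)*255
cv2.imwrite("pics/diff.png",cv2.resize(d,(800,250),interpolation=cv2.INTER_AREA))
E
python3 st.py|head -1
```

```text
t 22.27 tcp [0.4436 0.1949 0.1813] toolz [ 0.0534  0.0071 -0.9985] F [ 0.1  -0.54 -0.13] T [ 0.01 -0.01  0.01] op 85.0
```

View pics/diff.png

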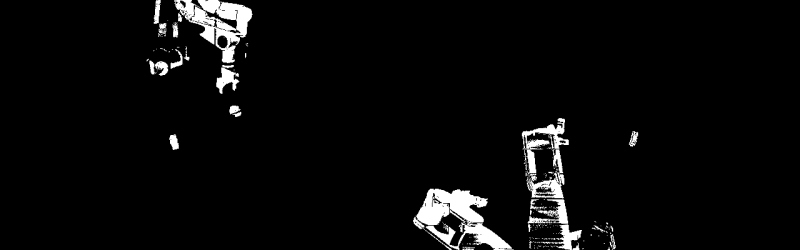

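View pics/sF.png

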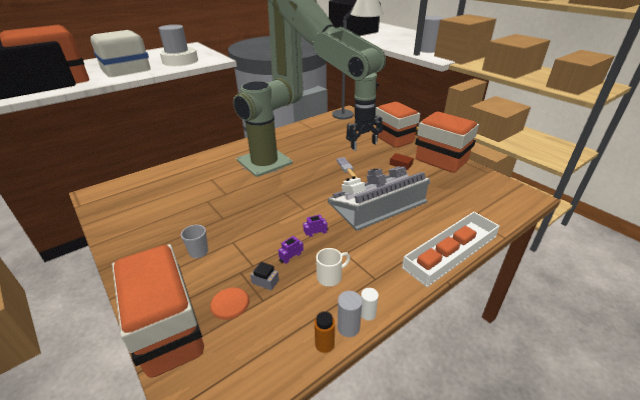

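```bash
python3 -m pendant '[[[0,0,-0.03],0,0.085],[[0,0,-0.04],0,0.085],[[0,0,-0.01],0,0.085],[[0,0,0],0,0.085]]' |sed -n '1,2p;4p'; python3 -c "
from station import bot
print(bot.close_job())"
```

```text
clock: 22.78
tcp_pos: [0.4363, 0.1946, 0.2616]
ft_force: [-0.6, -0.3, -0.5]
the job is handed in; nothing more can be done
None
```

The relay is on the rail in the middle of the free stretch, hooked, snapped and let go. I handed the job in at about 23 s of the 64 s.

**What I did**
- I gripped the grey relay at 25 N and found the rail's upper edge by touch, at about 12 N. The edge was 4 mm higher than my first camera fit.
- With the foot end raised about 23°, I slid the lip under the edge. Pulling back met the leg, and a small lift was resisted by about 8–10 N, so the lip was under the crown.
- Tilting it down in the grip did not work, because the relay would not turn between the pads. I opened the fingers a few millimetres and let it settle by its own weight to about 10°.
- I then pressed the foot end of the front with closed fingers. It gave way at about 5.5 N and came to a firm stop at about 15 N, briefly 16 N. That is at or just over the top of the 5 to 15 N range you gave.

**Last checks**
- **Clip:** it is back within 1 mm of its rest position, so it looks snapped.
- **Position:** the relay's centre is 0.8 mm from the middle of the free stretch and about 43 mm above the plate, where 42 mm is expected.
- **Flatness:** the picture fits gave −1 to +1.6°. I take that as flat within the measurement error, but they do not agree exactly.
- **Everything else:** comparing before and after pictures, only the relay and the arm changed. The gripper was open and clear of the relay when I handed in.

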